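# Fit the colour filters under the stereo microscope

### The arm

A 6-joint arm with a two-finger parallel gripper is mounted at the origin on the work surface. World frame = base frame: x ahead of the robot, y to its left, z up, the work surface at z = 0. Lengths are in mm, angles in degrees, forces in N, time in s.
With the tool pointing down it reaches from about 375 to 925 mm from the base axis. Payload 5.7 kg.
Tool frame: the origin (TCP) lies at the very end of the fingers, on their centre line; the grasp point (between the pads) lies 19 mm behind it; z points along the fingers, y is the line along which they close (so a half turn about z gives the same grasp; the last joint's range is limited). The gripper opens to 88 mm and grips with 3 to 60 N. Pads are 20 mm wide; open, the fingers measure 115 mm over their backs; the gripper's body (75 mm by 178 mm) begins 61 mm behind the grasp point.
Start: joints at [-76.725, 20.558, 86.54, -0, 72.909, -6.595], TCP at [203.917, -564.252, 222.623] pointing down, gripper open.
Joint ranges: [-170.27, 170.27], [-57.76, 135], [12.27, 136.19], [-55.21, 235.2], [11.17, 155.16], [-170.74, 170.74]. Speed limits (degrees/s): [136.94, 136.94, 180, 180, 180, 180].

### API

Orientations are given as [roll, pitch, yaw] about the fixed x, y, z axes, in that order (R = Rz(yaw) Ry(pitch) Rx(roll)).
In Python, from rig import telemetry, eyes, hand_in gives the robot as it stands.
- The arm moves only by the shell command python3 -m inch 'ROWS'. ROWS is JSON, one flat list of numbers, 7 for each row, row after row: the shift along the tool's x, y, z normalised to -1 to 1, where 1 is 0.5 m, then the turn, a rotation vector about the tool's x, y, z normalised to -1 to 1, where 1 is 180 degrees, then the opening, from -1 (shut) to 1 (fully open). A call has 1 to 12 rows; each row shifts and turns the commanded pose from where the row before left it, along the tool's axes as they then stand; what a row does not reach is not made up. A row lasts 1/8 s, in which the tool goes at most 62.5 mm and 10.7 degrees, less where a joint would pass 70% of its speed; a pose out of reach is approached as far as the arm can. A call with a number of a shift or a turn outside -1 to 1 is refused whole. A call with a gripper value outside its range is refused whole. The fingers move at their own pace and stop on an object; the grip force is fixed at half the most. Time passes only in rows, so rows that do not move let the fingers close. It gives the time, the measured TCP pose, the force, the opening and the grip force at its end, in the units of the state.
- telemetry.sense(): the state, without advancing time (a new reading comes with each control period).
- eyes.snapshot(name): name is "scene" or "top"; returns a dict with "color" (480x640x3 uint8, red, green, blue), "fx", "fy", "cx", "cy" (pixels), "k1" (the pictures are not rectified: a ray, as slopes to the right and down, at radius r is drawn at 1 + k1 r^2 times it, then the intrinsics apply), "rvec" (rotation vector, rad) and "tvec" (3), from world to camera coordinates, as OpenCV has them. Camera axes: x right, y down, z forward; pixel columns grow to the right and rows downward; lengths in mm; the calibration is good to about 2 mm. A picture is of the moment at which its call begins. There is no depth.
- hand_in(): hands the job in; it is judged then, once.
The state is a dict: "clock": time; "qpos": joint angles; "qvel": joint speeds; "joint_torque": joint torques, N m; "eef_pos": TCP position; "tool_rot": TCP orientation; "wrist_force": force on the tool from outside, world axes, zero at the start; "wrist_torque": the same for the moment, N m; "width": finger opening in mm; "grip_force": force on a finger pad.
Only numpy, scipy, OpenCV 4.12 (cv2) and the standard library are available. Lean on these libraries where they do the work, as an engineer would, in place of code of your own. Each camera call takes 0.05 s, during which the arm holds its last target. There are 200 camera calls.

### The job

Load the microscope's filter cassette: thread every colour filter lying on the bench over both pins of the open cassette and shut the cover on them. Take the dust cap off the lamp port of the light base and put it down on the bench, then turn the whole cassette over so that its white opal window faces up and lay it flat in the seat over the port, still shut with the filters inside. Turn the dimmer knob until its white pointer line stands at the red tab, and leave the other things on the bench where they are.

Things in the scene. Friction and masses are not known exactly. Their poses are not given: they have to be found in the camera images.
- cassette: loose aluminium clamshell, 0.37 kg; shut, a smooth box 60 (x) x 96 (y) x 34 mm (z). Origin: centre of the base leaf's underside (round white opal window there), z towards the cover. Base leaf: 6 mm plate; two 6 mm pins with round tips at y = -29 and +29 mm, rising from z = 6 to 26.5 mm; an end wall at y = -48 mm, 28 mm high, carries the hinge; its other three sides are open for fingers
- cassette_mid (a point): the centre of the shut cassette, 17 mm above the base leaf's underside on its z axis; axes as the cassette's. Shut, the cassette can be gripped across x (60 mm) on its smooth long sides and stands steadily on either end (60 x 34 mm)
- cover (a joint): opening angle of the cassette's black cover, rad: 0 shut, 2.5 fully open; opening lifts its +y end. The stiff hinge holds it wherever it is left, and shut when the cassette is turned over: closing takes about 0.5 N at the free edge, opening about 2 N. At the start it stands open, leaning back beyond the hinge
- cover_hinge (a point): middle of the hinge line: x = 0, y = -48, z = 28 mm of the cassette. Turns with the cover: its y axis points from the hinge to the free edge, z out of the outer face. The cover is a 6 mm plate, 60 x 96 mm, with a clear pane and a skirt 21 mm deep on both long sides and the free end
- cover_edge (a point): middle of the cover's free edge on the outer face, 96 mm from the hinge and 6 mm out; axes as cover_hinge
- lamp: fixed light base of the stereo microscope, a flat grey box 250 (x) x 170 (y) x 50 mm high, origin at the centre of its underside, z up. On its top: the lamp port with the cassette seat (far side), and the dimmer knob on the side towards the robot. It stands turned a little
- cap: loose black dust cap standing in the seat, over the lamp port: a disc 58 mm across, 8 mm thick, with a central knob 18 mm across on top, 26 mm high in all, 50 g. Origin: centre of its underside, z up through the knob
- seat (a point): centre of the cassette seat on the lamp base's top (50 mm up), axes as the lamp's. The cassette lies with its long side along y, either end first, between 8 mm high stops with 3 mm play on every side: end stops 44 mm long at y = +-51 mm, side stops 6 mm thick at x = +-33 mm and only at y = +-32 to +-48 mm, so the middle of the long sides is free for fingers
- dimmer (a joint): angle of the dimmer knob, rad, 0 to 3.8, growing clockwise as seen from above; it turns stiffly (0.03 N m) and stays where it is left. At 0 its pointer points to the lamp's -x.
- dimmer_grip (a point): on the knob's vertical axis at mid height of its bar grip, 69 mm above the bench. Knob: disc 45 mm across, 10 mm high; on it a bar 40 long, 11 wide, 16 mm high (top 77 mm above the bench). The bar lies along this point's x; the pointer is towards its -x
- pointer (a point): tip of the knob's white pointer line, 24 mm from the knob's axis
- mark (a point): inner end of the red tab on the dial, 24 mm from the knob's axis: the pointer's tip comes to this point when the knob is set. The tab is fixed at another angle each time, 0.9 to 2.9 rad clockwise of the knob's zero
- filter1: blue glass filter in a black frame, a loose flat plate 36 (its x) x 76 (its y) x 5 mm, 30 g, with two 9 mm holes at y = -29 and +29 mm for the pins (either face up, either end first). Origin: centre of its underside. May be absent. All filters lie flat on the bench at the start.
- filter2: green glass filter in a black frame, a loose flat plate 36 (its x) x 76 (its y) x 5 mm, 30 g, with two 9 mm holes at y = -29 and +29 mm for the pins (either face up, either end first). Origin: centre of its underside. May be absent. All filters lie flat on the bench at the start.
- filter3: amber glass filter in a black frame, a loose flat plate 36 (its x) x 76 (its y) x 5 mm, 30 g, with two 9 mm holes at y = -29 and +29 mm for the pins (either face up, either end first). Origin: centre of its underside. May be absent. All filters lie flat on the bench at the start.
- filter4: red glass filter in a black frame, a loose flat plate 36 (its x) x 76 (its y) x 5 mm, 30 g, with two 9 mm holes at y = -29 and +29 mm for the pins (either face up, either end first). Origin: centre of its underside. May be absent. All filters lie flat on the bench at the start.
- dropper: amber dropper bottle, 32 mm across, 65 mm high; a bystander, leave it alone. Origin at the centre of its underside.
- slidebox: blue slide box, 85 x 100 x 32 mm; a bystander, leave it alone. Origin at the centre of its underside.
- beaker: clear beaker, 56 mm across, 62 mm high; a bystander, leave it alone. Origin at the centre of its underside.
- objective: steel microscope objective standing upright, 24 mm across, 42 mm high; a bystander, leave it alone. Origin at the centre of its underside.
- tweezers: steel tweezers lying along their y, 110 x 12 x 4 mm; a bystander, leave it alone. Origin at the centre of its underside.
- pen: capped blue marker pen lying along its x, 115 mm long, 15 mm across; a bystander, leave it alone. Origin at the centre of its underside.
- immersion: small jar with white cap, 36 mm across, 55 mm high; a bystander, leave it alone. Origin at the centre of its underside.
Mind the look-alikes: they are no part of the job. What is shaped like the filter3 but pink is not meant.

How it is judged (in metres and radians):
On the way, in this order (a step that is already met when the one before it is completed fails the run):
1. every filter present lies in the open cassette, threaded over both pins (x of filter1 in the frame of cassette between -0.004 and 0.004 m and y of filter1 in the frame of cassette between -0.004 and 0.004 m and z of filter1 in the frame of cassette between 0.003 and 0.029 m and angle between the z axis of each of filter1, filter2, filter3, filter4 and the z axis of cassette, either way round below 0.15 rad and x of filter2 in the frame of cassette between -0.004 and 0.004 m and y of filter2 in the frame of cassette between -0.004 and 0.004 m and z of filter2 in the frame of cassette between 0.003 and 0.029 m and x of filter3 in the frame of cassette between -0.004 and 0.004 m and y of filter3 in the frame of cassette between -0.004 and 0.004 m and z of filter3 in the frame of cassette between 0.003 and 0.029 m and x of filter4 in the frame of cassette between -0.004 and 0.004 m and y of filter4 in the frame of cassette between -0.004 and 0.004 m and z of filter4 in the frame of cassette between 0.003 and 0.029 m and angle between cassette's own z axis and vertical below 0.3 rad and value of joint cover above 0.5 rad), for 0.2 s.
2. the cover is shut over the filters (x of filter1 in the frame of cassette between -0.004 and 0.004 m and y of filter1 in the frame of cassette between -0.004 and 0.004 m and z of filter1 in the frame of cassette between 0.003 and 0.029 m and angle between the z axis of each of filter1, filter2, filter3, filter4 and the z axis of cassette, either way round below 0.15 rad and x of filter2 in the frame of cassette between -0.004 and 0.004 m and y of filter2 in the frame of cassette between -0.004 and 0.004 m and z of filter2 in the frame of cassette between 0.003 and 0.029 m and x of filter3 in the frame of cassette between -0.004 and 0.004 m and y of filter3 in the frame of cassette between -0.004 and 0.004 m and z of filter3 in the frame of cassette between 0.003 and 0.029 m and x of filter4 in the frame of cassette between -0.004 and 0.004 m and y of filter4 in the frame of cassette between -0.004 and 0.004 m and z of filter4 in the frame of cassette between 0.003 and 0.029 m and value of joint cover below 0.06 rad), for 0.2 s.
3. the shut cassette has been turned over, opal window up, filters inside (all of step 2 and angle between cassette's own z axis and vertical above 2.9 rad), for 0.2 s.
At the end, for the whole second after the job is handed in: Cassette at rest, flat, opal window up, in the seat (within 6 mm, 0.12 rad, bottomed within 4 mm), cover under 0.06 rad, every present filter over both pins (within 4 mm); the pointer tip within 4 mm of the tab's point; bystanders in place (all of step 2 and angle between cassette's own z axis and vertical above 3.04 rad and horizontal distance between cassette_mid and seat below 0.006 m and z of cassette_mid in the frame of seat between 0.013 and 0.021 m and angle between the y axis of cassette and the y axis of lamp, either way round below 0.12 rad and linear speed of each of cassette, cap below 0.02 m/s and angular speed of cassette below 0.1 rad/s and horizontal distance between pointer and mark below 0.004 m and velocity of joint dimmer below 0.05 rad/s and height (world z) of cap below 0.035 m); the robot touches nothing.
It fails at once if a bystander is pushed more than 5 cm from its place or knocked over (distance of any of dropper, slidebox, beaker, objective, tweezers, pen, immersion from where it was at the start of the episode above 0.05 m or angle between any of dropper, slidebox, beaker, objective, immersion's own z axis and vertical above 0.7 rad).
Of filter1, filter2, filter3, filter4 only 2 to 4 are there at a start; the rules pass over those that are not, and their reading is None.
At some moment in a run one of filter1, filter2, filter3, filter4 may be knocked a few centimetres aside while the robot is not near it.
Once in a run the grip may slacken for a moment while it holds something.
It also fails if it takes over 210 s, if anything falls off the work surface, if the arm or the gripper's body presses on something with over 40 N, if the wrist force passes 120 N, or if a joint passes its speed limit or range.

## Working session

There is one attempt and no reset: what is moved stays moved. The work goes in short steps, Python scripts to look and compute and a shell command to move; the robot and the scene stay as the last step left them, time stands still between calls to the robot, and variables do not carry over. Pictures are saved under pics/ and viewed, at most 14 in all, crops included, and the job is handed in when it is done.

```bash
mkdir -p pics; ls
python3 - <<'E'
from rig import telemetry, eyes
import cv2,pickle,numpy as np
print(telemetry.sense())
for n in("scene","top"):
    s=eyes.snapshot(n); pickle.dump(s,open(f"pics/{n}0.pkl","wb"))
    print(n,{k:v for k,v in s.items() if k!="color"})
    cv2.imwrite(f"pics/{n}0.png",cv2.cvtColor(s["color"],cv2.COLOR_RGB2BGR))
E
```

```text
pics
{'clock': 0.0, 'qpos': array([-7.67252854e+01,  2.05980586e+01,  8.65996519e+01,  1.87695663e-04,
        7.29089331e+01, -6.59559940e+00]), 'qvel': array([ 0.01243042, -0.00721309,  0.04973381,  0.04858315, -0.02480398,
        0.13972568]), 'joint_torque': array([ 2.22112292e-03, -5.15362573e+01, -2.70729035e+01,  6.73431926e-02,
        3.46874096e-02, -1.37126776e-04]), 'eef_pos': array([ 203.75790623, -563.59301783,  221.80391091]), 'tool_rot': array([-1.79894083e+02, -1.24272842e-02,  1.98702471e+01]), 'wrist_force': array([-0.10159936,  0.9764854 ,  0.23260532]), 'wrist_torque': array([ 0.02975494,  0.03333641, -0.02333817]), 'grip_force': 0.0, 'width': 87.61569244946644}
scene {'fx': 545.6588200779881, 'fy': 545.6588200779881, 'cx': 314.55747327647583, 'cy': 239.87687103105858, 'k1': -0.008455163175639002, 'rvec': array([ 1.87690818,  1.28233598, -0.64036664]), 'tvec': array([-128.39641917, -261.67933102, 1643.22509105])}
top {'fx': 537.1769165844942, 'fy': 537.1769165844942, 'cx': 323.66687880180115, 'cy': 244.73331583111172, 'k1': -0.08775961688914886, 'rvec': array([ 2.13988982, -2.20266985,  0.08766928]), 'tvec': array([ -69.13782355,  583.9756232 , 1190.42530455])}
```

View pics/scene0.png

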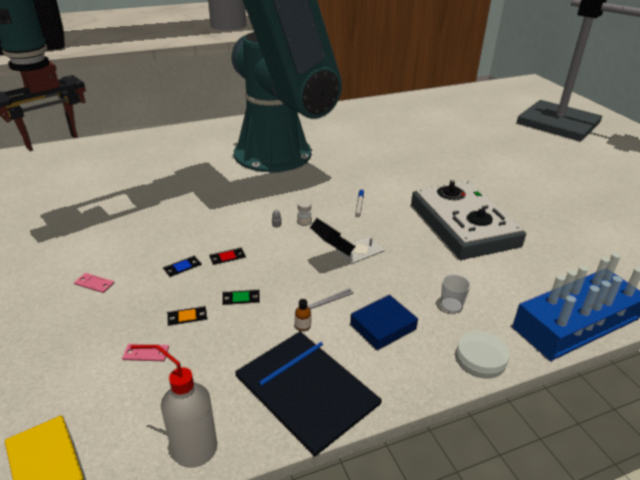

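View pics/top0.png

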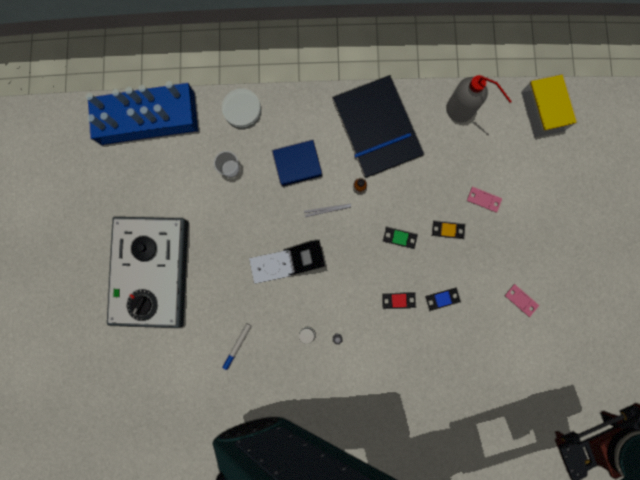

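The scene view shows four filters: blue (182,265), red (228,256), green (241,297) and amber (187,316). The pink look-alikes, the open cassette (350,245) and the lamp base (468,215) are also in view. The top view shows the filters at about (443,299), (399,300), (400,237) and (449,229), the cassette at (288,260) and the lamp at (147,270).

```bash
cat > h.py <<'E'
import numpy as np,cv2,pickle
from scipy.optimize import least_squares
from scipy.spatial.transform import Rotation as R
def load(n): return pickle.load(open(f"pics/{n}.pkl","rb"))
def snap(n,tag):
    from rig import eyes
    s=eyes.snapshot(n); pickle.dump(s,open(f"pics/{tag}.pkl","wb")); return s
def proj(s,P):
    P=np.atleast_2d(P)@cv2.Rodrigues(s["rvec"])[0].T+s["tvec"]
    u=P[:,:2]/P[:,2:]; u=u*(1+s["k1"]*(u**2).sum(1,keepdims=True))
    return u*[s["fx"],s["fy"]]+[s["cx"],s["cy"]]
def ray(s,uv):
    K=np.array([[s["fx"],0,s["cx"]],[0,s["fy"],s["cy"]],[0,0,1]])
    d=(np.array(uv,float)-[s["cx"],s["cy"]])/[s["fx"],s["fy"]]; u=d.copy()
    for _ in range(20): u=d/(1+s["k1"]*(u**2).sum())
    M=cv2.Rodrigues(s["rvec"])[0]
    return -M.T@s["tvec"], M.T@np.r_[u,1]
def onz(s,uv,z):
    o,d=ray(s,uv); return o+d*(z-o[2])/d[2]
def tri(a,ua,b,ub):
    f=lambda P:np.r_[proj(a,P)[0]-ua,proj(b,P)[0]-ub]
    r=least_squares(f,onz(a,ua,20)); return r.x,np.sqrt(2*r.cost)
def crop(s,x0,y0,x1,y1,k):
    c=cv2.cvtColor(s["color"][y0:y1,x0:x1],cv2.COLOR_RGB2BGR)
    return cv2.resize(c,None,fx=k,fy=k,interpolation=cv2.INTER_CUBIC)
E
python3 - <<'E'
from h import *
t=load("top0");s=load("scene0")
def pad(im,w,h): 
    o=np.zeros((h,w,3),np.uint8); o[:im.shape[0],:im.shape[1]]=im; return o
cv2.imwrite("pics/a.png",np.vstack([crop(t,375,215,475,315,4)[:, :400],]) if 0 else np.hstack([crop(t,375,215,475,315,4),np.vstack([crop(t,240,230,340,290,4),crop(s,300,210,400,250+20,4)])[:400]]) )
cv2.imwrite("pics/b.png",np.hstack([crop(t,98,205,198,335,4),crop(s,405,170,505,300,4)]))
# blob centroids
for n,im in(("top",t),("scene",s)):
    hsv=cv2.cvtColor(im["color"],cv2.COLOR_RGB2HSV)
    for c,(lo,hi) in dict(blue=(112,128),green=(50,75),amber=(10,22),red=(0,5)).items():
        m=((hsv[...,0]>=lo)&(hsv[...,0]<=hi)&(hsv[...,1]>170)&(hsv[...,2]>90)).astype(np.uint8)
        nn,l,st,ce=cv2.connectedComponentsWithStats(m)
        print(n,c,[(ce[i].round(1).tolist(),int(st[i,4])) for i in range(1,nn) if st[i,4]>25])
E
```

```text
top blue [([442.7, 298.7], 183)]
top green [([399.9, 237.3], 160)]
top amber [([448.2, 229.5], 180)]
top red [([483.0, 83.5], 184)]
scene blue [([181.9, 265.3], 83)]
scene green [([240.5, 296.0], 142)]
scene amber [([186.5, 314.9], 193), ([302.6, 312.3], 92)]
scene red [([174.9, 373.1], 647)]
```

View pics/a.png

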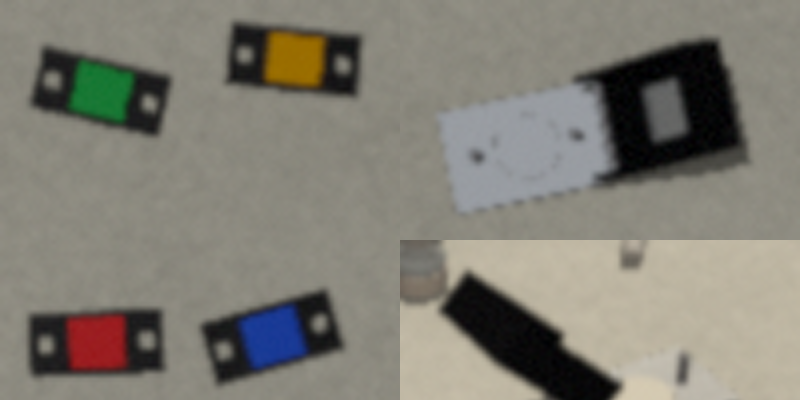

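View pics/b.png

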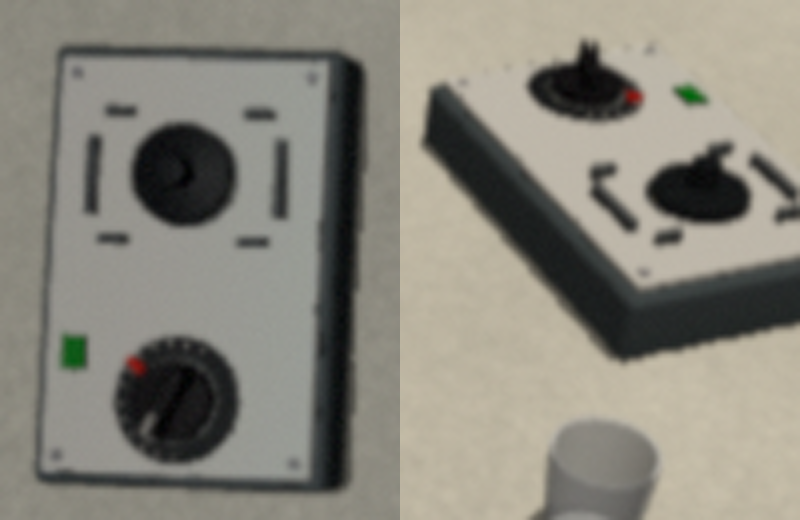

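Crops show the following:
- **Filter holes:** green (53,80)/(149,103), amber (244,54)/(342,66), red (45,344)/(146,340), blue (224,349)/(319,323).
- **Cassette:** pins (477,156)/(577,135), with the cover to the right. The free edge of the base is at left, running (440,113)-(460,213).
- **Lamp:** cap (184,174), end stops (92,174)/(280,179), dial centre (177,398), pointer at lower left (148,425), red tab (136,366).

Run:
```python
from h import *
np.set_printoptions(precision=1,suppress=True)
t=load("top0");s=load("scene0")
print("cams",ray(t,(320,240))[0],ray(s,(320,240))[0])
A=lambda x,y:(375+(x+.5)/4-.5,215+(y+.5)/4-.5)
B=lambda x,y:(240+(x-400+.5)/4-.5,230+(y+.5)/4-.5)
L=lambda x,y:(98+(x+.5)/4-.5,205+(y+.5)/4-.5)
S=lambda x,y:(405+(x-400+.5)/4-.5,170+(y+.5)/4-.5)
C=lambda x,y:(300+(x-400+.5)/4-.5,210+(y-240+.5)/4-.5)
for n,h1,h2,bt,bs in[("green",(53,80),(149,103),(399.9,237.3),(240.5,296)),("amber",(244,54),(342,66),(448.2,229.5),(186.5,314.9)),("red",(45,344),(146,340),(375+96.5/4,215+342/4),None),("blue",(224,349),(319,323),(442.7,298.7),(181.9,265.3))]:
    p,q=onz(t,A(*h1),4),onz(t,A(*h2),4); d=p-q
    print(n,"mid",(p+q)/2,"len",np.linalg.norm(d),"yaw(y axis)",np.degrees(np.arctan2(d[1],d[0])),"blob",onz(t,bt,5), tri(t,bt,s,bs) if bs else "")
for k,v in dict(c1=(440,113),c2=(460,213)).items(): print(k,onz(t,B(*v),6))
print("ring",onz(t,B(525,147),6)); 
for z in(6,26): print("pins z",z,onz(t,B(477,156),z),onz(t,B(577,135),z))
print("pin tri",tri(t,B(477,156),s,C(684,354)))
print("cover far corners", [onz(t,B(*v),100) for v in((717,40),(747,160))])
for k,v in dict(tl=(60,50),tr=(333,55),bl=(40,478),br=(312,485),stopL=(92,174),stopR=(280,179),s1=(121,111),s2=(260,114),s3=(113,238),s4=(253,242)).items(): print(k,onz(t,L(*v),50))
print("cap",onz(t,L(184,174),58),"capknob tri",tri(t,L(180,172),s,S(715,150)))
for k,v in dict(dial=(177,398),ptr=(148,425),tab=(142,371),).items(): print(k,onz(t,L(*v),60))
print("dimmer tri",tri(t,L(177,398),s,S(588,75)))
for n,p in dict(dropper=(360,186),tweez=(328,210),slide=(297,163),beaker=(231,170),imm=(307,335),obj=(337,339),pen=(237,346),pink=(520,300)).items(): print(n,onz(t,p,20))
```

```text
cams [ 473.  -95. 1237.] [1424.1 -439.2  751. ]
green mid [ 595.3 -262.1    4. ] len 56.942854935784574 yaw(y axis) 74.77822619601729 blob [ 595.6 -262.1    5. ] (array([ 595.7, -261.8,    5.1]), np.float64(0.16569435339362068))
amber mid [ 610.4 -374.4    4. ] len 57.44125686077723 yaw(y axis) 81.373515196061 blob [ 610.5 -375.     5. ] (array([ 610.7, -374.9,    4.1]), np.float64(0.14932568462590548))
red mid [ 451.6 -253.3    4. ] len 57.91603592063144 yaw(y axis) 90.48665950569976 blob [ 450.7 -254.5    5. ] 
blue mid [ 451.8 -354.5    4. ] len 56.91770295466173 yaw(y axis) 103.26772208475126 blob [ 451.6 -354.7    5. ] (array([ 451.7, -354.4,    4.1]), np.float64(0.27614980132681477))
c1 [558.1  85.5   6. ]
c2 [500.4  75.    6. ]
ring [537.2  36.8   6. ]
pins z 6 [532.8  64.6   6. ] [543.2   6.7   6. ]
pins z 26 [531.8  62.   26. ] [542.1   5.1  26. ]
pin tri (array([532.2,  62.9,  25.6]), np.float64(0.6386238503970211))
cover far corners [array([586.3, -76.7, 100. ]), array([522. , -90.8, 100. ])]
tl [656.5 391.   50. ]
tr [648.5 233.2  50. ]
bl [415.6 401.6  50. ]
br [408.9 246.7  50. ]
stopL [585.3 371.7  50. ]
stopR [579.4 263.6  50. ]
s1 [620.6 355.1  50. ]
s2 [616.4 274.9  50. ]
s3 [548.9 359.4  50. ]
s4 [544.5 279.1  50. ]
cap [583.  315.8  58. ] capknob tri (array([584.9, 314.6,  83.4]), np.float64(3.9749884205337764))
dial [458.7 319.2  60. ]
ptr [444.2 335.8  60. ]
tab [474. 339.  60.]
dimmer tri (array([459.6, 319.5,  64.1]), np.float64(1.2688738217684037))
dropper [ 715.3 -173.3   20. ]
tweez [661.7 -98.1  20. ]
slide [773.8 -29.7  20. ]
beaker [762.4 123.8  20. ]
imm [379.8 -42.7  20. ]
obj [ 369.  -109.8   20. ]
pen [359.  115.7  20. ]
pink [ 443.  -528.8   20. ]
```

```bash
cat >> h.py <<'E'
np.set_printoptions(precision=4,suppress=True)
def st():
    from rig import telemetry
    x=telemetry.sense(); 
    open("pics/log.txt","a").write(repr([x["qpos"].tolist(),x["eef_pos"].tolist(),x["tool_rot"].tolist()])+"\n")
    return x
def pose(): x=st(); return np.array(x["eef_pos"]),R.from_euler("xyz",x["tool_rot"],degrees=True),x
def plan(p,rpy,label=""):
    """shift in present axes, then turn; or turn first and shift in the new axes (normalised)"""
    q,r,x=pose(); t=R.from_euler("xyz",rpy,degrees=True); d=np.array(p)-q
    print(label,"at",q.round(1),np.round(x["tool_rot"],1),"w",round(float(x["width"]),1),"F",np.round(x["wrist_force"],1),"t",x["clock"])
    print(" turn",(r.inv()*t).as_rotvec()/np.pi,"shift-now",r.inv().apply(d)/500,"shift-after",t.inv().apply(d)/500)
E
python3 -m inch '[0.1014,-0.0374,0,0,0,0,1, 0.1014,-0.0374,0,0,0,0,1, 0.1014,-0.0374,0,0,0,0,1, 0.1014,-0.0374,0,0,0,0,1, 0.1014,-0.0374,0,0,0,0,1, 0.1014,-0.0374,0,0,0,0,1]'
python3 -m inch '[0,0,0.032,0,0,-0.0463,1, 0,0,0.032,0,0,-0.0463,1, 0,0,0.032,0,0,-0.0463,1, 0,0,0.032,0,0,-0.0463,1, 0,0,0.032,0,0,-0.0463,1, 0,0,0.032,0,0,-0.0463,1, 0,0,0.032,0,0,-0.0463,1, 0,0,0.032,0,0,-0.0463,1, 0,0,0.032,0,0,-0.0463,1, 0,0,0.032,0,0,-0.0463,1]'
python3 -c "
from h import *
plan((451.7,-354.6,60),(180,0,103.3))"
```

```text
clock: 0.85
eef_pos: [452.8, -353.9, 222.3]
tool_rot: [-180.0, 0.0, 19.9]
wrist_force: [-0.5, -1.2, 0.1]
width: 87.9
grip_force: 0.0
clock: 2.1
eef_pos: [451.6, -355.1, 61.8]
tool_rot: [-180.0, -0.0, 103.5]
wrist_force: [-0.3, 0.2, -0.4]
width: 88.0
grip_force: 0.0
 at [ 451.6 -355.1   61.8] [-180.    -0.   103.5] w 88.0 F [-0.3  0.2 -0.4] t 2.1
 turn [-0.0001 -0.0002  0.001 ] shift-now [0.0009 0.0004 0.0036] shift-after [0.0009 0.0004 0.0036]
```

```bash
python3 -m inch '[0.0005,0,0.045,0,0,0,1, 0,0,0.045,0,0,0,1, 0,0,0.0285,0,0,0,1, 0,0,0,0,0,0,1, 0,0,0,0,0,0,-1, 0,0,0,0,0,0,-1, 0,0,0,0,0,0,-1, 0,0,0,0,0,0,-1, 0,0,0,0,0,0,-1, 0,0,0,0,0,0,-1]'
python3 -c "
from h import *
plan((451.7,-354.6,100),(180,0,103.3))"
python3 -m inch '[0,0,-0.05,0,0,0,-1, 0,0,-0.07,0,0,0,-1, 0,0,-0.07,0,0,0,-1, 0,0,0,0,0,0,-1]'
python3 -c "
from h import *
plan((537.5,34.5,100),(180,0,100.3))
s=snap('scene','s1');cv2.imwrite('pics/s1.png',crop(s,120,180,420,330,2.6))"
```

```text
clock: 3.35
eef_pos: [451.8, -355.1, 3.5]
tool_rot: [180.0, -0.0, 103.2]
wrist_force: [0.4, -0.1, 1.0]
width: 34.6
grip_force: 30.0
 at [ 451.8 -355.1    3.5] [180.   -0.  103.2] w 34.6 F [ 0.4 -0.1  1. ] t 3.35
 turn [ 0.     -0.     -0.0005] shift-now [ 0.001   0.0001 -0.1931] shift-after [ 0.001   0.0001 -0.1931]
clock: 3.85
eef_pos: [453.4, -356.6, 101.0]
tool_rot: [179.8, 0.3, 103.2]
wrist_force: [0.3, -0.3, 0.7]
width: 34.6
grip_force: 30.0
 at [ 453.4 -356.6  101. ] [179.8   0.3 103.2] w 34.6 F [ 0.3 -0.3  0.7] t 3.85
 turn [0.001  0.0015 0.0162] shift-now [ 0.7231  0.3425 -0.0004] shift-after [0.7396 0.3053 0.002 ]
```

View pics/s1.png

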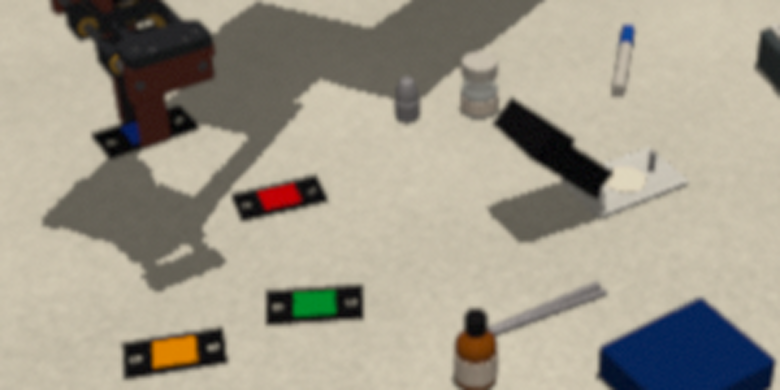

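The picture shows the blue filter held between the fingers at (150,130) and the other three undisturbed. The cassette cover leans back left from (605,185) to (505,110).

```bash
python3 -m inch '[0.0722,0.0343,-0.04,0,0,0,-1, 0.0722,0.0343,-0.04,0,0,0,-1, 0.0722,0.0343,-0.04,0,0,0,-1, 0.0722,0.0343,-0.02,0,0,0,-1, 0.0722,0.0343,0,0,0,0,-1, 0.0722,0.0343,0,0,0,0,-1, 0.0722,0.0343,0,0,0,0,-1, 0.0722,0.0343,0,0,0,0,-1, 0.0722,0.0343,0,0,0,0,-1, 0.0722,0.0343,0,0,0,0,-1, 0,0,0,0,0,0.0165,-1, 0,0,0,0,0,0,-1]'
python3 -c "
from h import *
plan((537.6,33.9,50),(180,0,100.3))"
```

```text
clock: 5.4
eef_pos: [535.3, 36.1, 166.9]
tool_rot: [-179.8, -0.0, 100.3]
wrist_force: [-0.3, 1.2, -0.4]
width: 34.6
grip_force: 30.0
 at [535.3  36.1 166.9] [-179.8   -0.   100.3] w 34.6 F [-0.3  1.2 -0.4] t 5.4
 turn [-0.0009 -0.0002  0.0002] shift-now [-0.0053  0.0045  0.2337] shift-after [-0.0051  0.0038  0.2337]
```

```bash
python3 -m inch '[-0.0053,0.0042,0.05,0,0,0,-1, 0,0,0.05,0,0,0,-1, 0,0,0.05,0,0,0,-1, 0,0,0.05,0,0,0,-1, 0,0,0.05,0,0,0,-1, 0,0,0,0,0,0,-1]'
python3 -c "
from h import *
plan((537.6,33.9,31),(180,0,100.3))
s=snap('scene','s2');cv2.imwrite('pics/s2.png',crop(s,305,195,405,270,8))"
```

```text
clock: 6.15
eef_pos: [536.4, 32.9, 41.3]
tool_rot: [-179.7, -0.1, 100.2]
wrist_force: [-0.6, 0.4, -0.2]
width: 34.8
grip_force: 30.0
 at [536.4  32.9  41.3] [-179.7   -0.1  100.2] w 34.8 F [-0.6  0.4 -0.2] t 6.15
 turn [-0.0017 -0.0004 -0.0004] shift-now [0.0016 0.0028 0.0205] shift-after [0.0016 0.0027 0.0205]
```

View pics/s2.png

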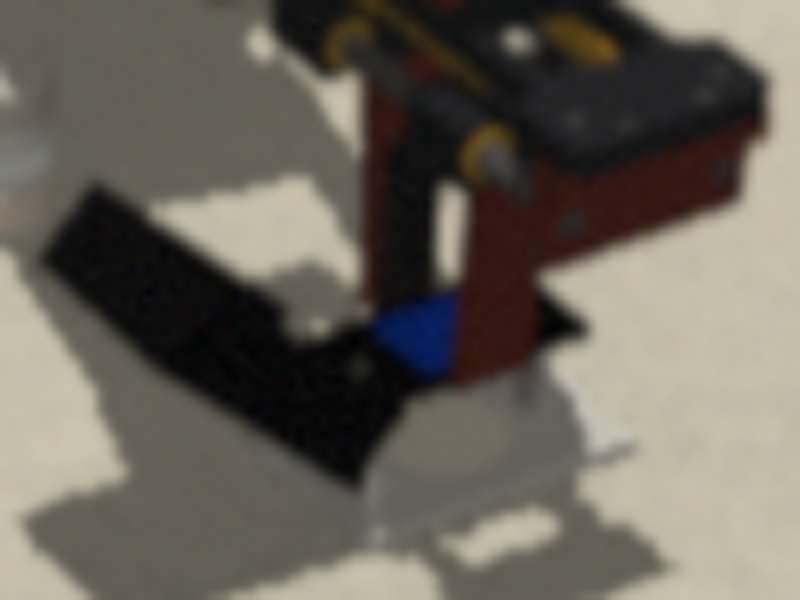

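The picture shows the blue filter level between the fingers, above the far pin at (527,390). I'll let it settle, then lower gently.

```bash
for i in 1 2 3; do python3 -m inch '[0,0,0,0,0,0,-1]' | sed -n 2,4p; done; python3 -m inch '[0,0,0.02,0,0,0,-1,0,0,0.008,0,0,0,-1,0,0,0,0,0,0,-1]'| sed -n 2,5p;python3 -m inch '[0,0,0,0,0,0,-1]' | sed -n 2,4p
```

```text
eef_pos: [539.4, 33.0, 44.1]
tool_rot: [179.9, 0.0, 100.2]
wrist_force: [-0.3, -0.2, 0.1]
eef_pos: [539.6, 33.2, 44.4]
tool_rot: [179.9, 0.0, 100.2]
wrist_force: [-0.0, -0.7, -0.2]
eef_pos: [539.3, 33.3, 44.2]
tool_rot: [179.9, 0.0, 100.2]
wrist_force: [-0.9, 0.5, -1.0]
eef_pos: [538.2, 33.4, 28.8]
tool_rot: [-179.9, -0.0, 100.2]
wrist_force: [0.3, 0.2, 0.5]
width: 34.9
eef_pos: [538.8, 33.3, 29.3]
tool_rot: [-180.0, -0.0, 100.2]
wrist_force: [-0.5, 0.4, 0.6]
```

```bash
python3 -m inch '[0.0017,-0.003,0,0,0,0,-1,0,0,0,0,0,0,-1,0,0,0.006,0,0,0,-1,0,0,0,0,0,0,-1,0,0,0,0,0,0,-1]'| sed -n 2,5p;python3 -m inch '[0,0,0.006,0,0,0,-1,0,0,0,0,0,0,-1,0,0,0,0,0,0,-1]'| sed -n 2,5p
```

```text
eef_pos: [537.1, 33.9, 26.3]
tool_rot: [-180.0, -0.0, 100.2]
wrist_force: [-0.8, -0.8, -1.0]
width: 35.0
eef_pos: [537.1, 33.9, 23.4]
tool_rot: [-180.0, -0.0, 100.2]
wrist_force: [0.5, 0.8, -0.5]
width: 34.9
```

```bash
python3 -m inch '[0,0,0.01,0,0,0,-1,0,0,0.01,0,0,0,-1,0,0,0.004,0,0,0,-1,0,0,0,0,0,0,-1,0,0,0,0,0,0,-1]'| sed -n 2,5p;python3 -m inch '[0,0,0,0,0,0,-0.1,0,0,0,0,0,0,-0.1,0,0,0,0,0,0,-0.1,0,0,-0.03,0,0,0,-0.1,0,0,-0.1,0,0,0,0,0,0,-0.1,0,0,0,0.2,0,0,-0.06,0,0,0,1,0,0,0,0,0,0,1,0,0,0,0,0,0,1]'| sed -n 2,5p
python3 -c "
from h import *
s=snap('scene','s3');cv2.imwrite('pics/s3.png',np.hstack([crop(s,315,205,395,275,5),crop(snap('top','t3'),240,230,320,300,5)]))
plan((595.5,-262.1,60),(180,0,74.8))"
```

```text
eef_pos: [537.1, 33.9, 11.4]
tool_rot: [-180.0, -0.0, 100.2]
wrist_force: [0.2, 0.6, -0.5]
width: 35.0
eef_pos: [536.6, 33.9, 156.3]
tool_rot: [-180.0, -0.0, 100.2]
wrist_force: [0.5, -0.4, 0.6]
width: 79.4
 at [536.   33.9 155.3] [-179.9   -0.   100.2] w 86.3 F [-0.1 -0.7  0.4] t 9.925
 turn [-0.0008 -0.      0.1413] shift-now [-0.6039  0.0123  0.1901] shift-after [-0.5402  0.27    0.1905]
```

View pics/s3.png

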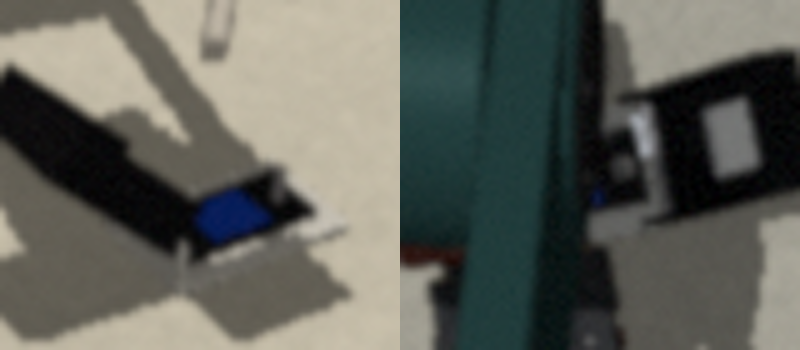

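Blue is threaded: its pin stands proud at (277,187). Next is green.

```bash
cat >> h.py <<'E'
def blobs():
    s=snap("scene","chk"); hsv=cv2.cvtColor(s["color"],cv2.COLOR_RGB2HSV)
    for c,(lo,hi) in dict(blue=(112,128),green=(50,75),amber=(10,22),red=(0,5)).items():
        m=((hsv[...,0]>=lo)&(hsv[...,0]<=hi)&(hsv[...,1]>170)&(hsv[...,2]>90)).astype(np.uint8)
        nn,l,sta,ce=cv2.connectedComponentsWithStats(m)
        print(c,[(onz(s,ce[i],5)[:2].round(1).tolist(),int(sta[i,4])) for i in range(1,nn) if sta[i,4]>25])
E
python3 -m inch '[-0.0863,0.0018,0,0,0,0,1,-0.0863,0.0018,0,0,0,0,1,-0.0863,0.0018,0,0,0,0,1,-0.0863,0.0018,0,0,0,0,1,-0.0863,0.0018,0,0,0,0,1,-0.0863,0.0018,0,0,0,0,1,-0.0863,0.0018,0,0,0,0,1,0,0,0.06,0,0,0.0471,1,0,0,0.06,0,0,0.0471,1,0,0,0.06,0,0,0.0471,1,0,0,0,0,0,0,1,0,0,0,0,0,0,1]' | sed -n 2,3p
python3 -c "
from h import *
plan((595.6,-262,3),(180,0,74.8)); blobs()"
```

```text
eef_pos: [597.2, -262.2, 66.4]
tool_rot: [-180.0, -0.0, 75.0]
 at [ 597.2 -262.2   66.4] [-180.   -0.   75.] w 87.8 F [0.8 0.4 0.5] t 11.425
 turn [-0.0002 -0.0001  0.001 ] shift-now [-0.0004 -0.0031  0.1268] shift-after [-0.0004 -0.0031  0.1268]
blue [([534.8, 39.9], 68)]
green []
amber [([611.9, -374.8], 195), ([687.1, -160.5], 105)]
red [([750.2, -421.3], 658)]
```

```bash
sed -i 's/red=(0,5))/red=(0,9))/; s/m=((hsv\[...,0\]>=lo)&(hsv\[...,0\]<=hi)/hh=np.where(hsv[...,0]>172,0,hsv[...,0].astype(int)); m=((hh>=lo)\&(hh<=hi)/' h.py
python3 -m inch '[-0.0004,-0.0031,0.045,0,0,0.001,1, 0,0,0.045,0,0,0,1, 0,0,0.037,0,0,0,1, 0,0,0,0,0,0,1, 0,0,0,0,0,0,-1, 0,0,0,0,0,0,-1, 0,0,0,0,0,0,-1, 0,0,0,0,0,0,-1, 0,0,0,0,0,0,-1, 0,0,0,0,0,0,-1]'| sed -n 2,5p
python3 -m inch '[0,0,0,0,0,0,-1,0,0,-0.05,0,0,0,-1, 0,0,-0.1,0,0,0,-1, 0,0,-0.1,0,0,0,-1,0,0,-0.08,0,0,0,-1,0,0,0,0,0,0,-1,0,0,0,0,0,0,-1]'| sed -n 2,5p
python3 -c "
from h import *
plan((537.1,33.9,160),(180,0,100.2)); blobs()"
```

```text
eef_pos: [595.5, -262.0, 2.9]
tool_rot: [-180.0, -0.0, 74.6]
wrist_force: [-0.0, -0.0, 1.2]
width: 34.8
eef_pos: [594.9, -261.7, 167.1]
tool_rot: [-179.9, -0.0, 74.6]
wrist_force: [0.3, -0.1, -0.4]
width: 35.2
 at [ 594.9 -261.7  167.1] [-179.9   -0.    74.6] w 35.2 F [ 0.3 -0.1 -0.4] t 13.6
 turn [-0.0004 -0.0002 -0.1421] shift-now [ 0.5393 -0.2681  0.0147] shift-after [ 0.6022 -0.0091  0.0141]
blue [([533.8, 40.1], 65)]
green []
amber [([611.8, -374.9], 195), ([686.7, -160.4], 101)]
red [([452.9, -252.9], 121), ([746.1, -423.3], 692)]
```

```bash
python3 -m inch '[0,0,0,0,0,-0.0474,-1,0,0,0,0,0,-0.0474,-1,0,0,0,0,0,-0.0473,-1,0.086,-0.0013,0,0,0,0,-1,0.086,-0.0013,0,0,0,0,-1,0.086,-0.0013,0,0,0,0,-1,0.086,-0.0013,0,0,0,0,-1,0.086,-0.0013,0,0,0,0,-1,0.086,-0.0013,0,0,0,0,-1,0.086,-0.0013,0,0,0,0,-1,0,0,0.08,0,0,0,-1,0,0,0.08,0,0,0,-1]'| sed -n 2,5p
python3 -m inch '[0,0,0.04,0,0,0,-1,0,0,0.03,0,0,0,-1,0,0,0,0,0,0,-1,0,0,0,0,0,0,-1]'| sed -n 2,5p
python3 -c "
from h import *
plan((537,34.2,31),(180,0,100.2)); blobs()"
```

```text
eef_pos: [536.7, 34.3, 85.9]
tool_rot: [-179.9, -0.0, 100.3]
wrist_force: [-0.6, -0.1, -0.6]
width: 35.0
eef_pos: [538.1, 33.4, 53.3]
tool_rot: [180.0, -0.0, 100.2]
wrist_force: [-0.4, -0.2, 0.4]
width: 34.9
 at [538.1  33.4  53.3] [180.   -0.  100.2] w 34.9 F [-0.4 -0.2  0.4] t 15.65
 turn [ 0.0002 -0.     -0.    ] shift-now [ 0.0021 -0.0019  0.0445] shift-after [ 0.0021 -0.0019  0.0445]
blue []
green []
amber [([611.8, -374.9], 195), ([686.6, -160.4], 100)]
red [([453.0, -253.1], 121), ([746.4, -423.1], 686)]
```

```bash
python3 -m inch '[0.0021,-0.0019,0.03,0,0,0,-1,0,0,0.0145,0,0,0,-1,0,0,0,0,0,0,-1,0,0,0,0,0,0,-1]'| sed -n 2,5p;python3 -m inch '[0,0,0.006,0,0,0,-1,0,0,0.006,0,0,0,-1,0,0,0,0,0,0,-1,0,0,0,0,0,0,-1]'| sed -n 2,5p
```

```text
eef_pos: [536.7, 34.3, 30.6]
tool_rot: [-180.0, -0.0, 100.2]
wrist_force: [0.7, -0.2, 0.5]
width: 34.9
eef_pos: [536.4, 34.4, 24.5]
tool_rot: [-180.0, -0.0, 100.2]
wrist_force: [-0.8, 1.8, -1.6]
width: 34.9
```

```bash
python3 -m inch '[0,0,0.009,0,0,0,-1,0,0,0.009,0,0,0,-1,0,0,0,0,0,0,-1,0,0,0,0,0,0,-1]'| sed -n 2,5p;python3 -m inch '[0,0,0,0,0,0,-0.1,0,0,0,0,0,0,-0.1,0,0,0,0,0,0,-0.1,0,0,-0.03,0,0,0,-0.1,0,0,-0.1,0,0,0,0,0,0,-0.1,0,0,0,0.2,0,0,-0.06,0,0,0,1,0,0,0,0,0,0,1,0,0,0,0,0,0,1]'| sed -n 2,5p
python3 -c "
from h import *
plan((610.6,-374.8,50),(180,0,81.4)); blobs()"
```

```text
eef_pos: [536.3, 34.2, 15.4]
tool_rot: [-180.0, -0.0, 100.2]
wrist_force: [0.1, 2.1, -1.9]
width: 35.0
eef_pos: [536.0, 34.3, 160.5]
tool_rot: [-180.0, -0.0, 100.2]
wrist_force: [0.3, 0.4, -1.6]
width: 79.1
 at [536.   34.3 160.5] [-180.    -0.   100.2] w 79.1 F [ 0.3  0.4 -1.6] t 18.325
 turn [-0.0001 -0.      0.1045] shift-now [-0.8317  0.0019  0.221 ] shift-after [-0.7867  0.2698  0.2211]
blue []
green []
amber [([611.8, -374.9], 195), ([686.5, -160.2], 98)]
red [([452.6, -253.1], 122), ([745.9, -423.5], 691)]
```

```bash
python3 -m inch '[-0.0832,0,0,0,0,0,1,-0.0832,0,0,0,0,0,1,-0.0832,0,0,0,0,0,1,-0.0832,0,0,0,0,0,1,-0.0832,0,0,0,0,0,1,-0.0832,0,0,0,0,0,1,-0.0832,0,0,0,0,0,1,-0.0832,0,0,0,0,0,1,-0.0832,0,0.05,0,0,0,1,-0.0832,0,0.05,0,0,0,1,0,0,0.06,0,0,0.052,1,0,0,0.06,0,0,0.0525,1]' | sed -n 2,3p
python3 -m inch '[0,0,0,0,0,0,1,0,0,0,0,0,0,1]' | sed -n 2,3p
python3 -c "
from h import *
plan((610.6,-374.8,3),(180,0,81.4)); blobs()
cv2.imwrite('pics/s4.png',np.hstack([crop(load('chk'),315,205,395,275,5),crop(snap('top','t4'),240,230,320,300,5)]))"
```

```text
eef_pos: [608.9, -375.1, 47.3]
tool_rot: [-179.8, -0.1, 81.0]
eef_pos: [610.3, -375.0, 50.5]
tool_rot: [-180.0, -0.0, 81.6]
 at [ 610.3 -375.    50.5] [-180.    -0.    81.6] w 88.3 F [ 0.  -0.7  0.1] t 20.125
 turn [-0.0002 -0.0001  0.001 ] shift-now [0.0004 0.0006 0.095 ] shift-after [0.0004 0.0005 0.095 ]
blue []
green [([526.2, 42.3], 90)]
amber [([615.4, -372.7], 86), ([687.8, -160.8], 112)]
red [([451.9, -253.3], 74), ([746.7, -422.8], 687)]
```

View pics/s4.png

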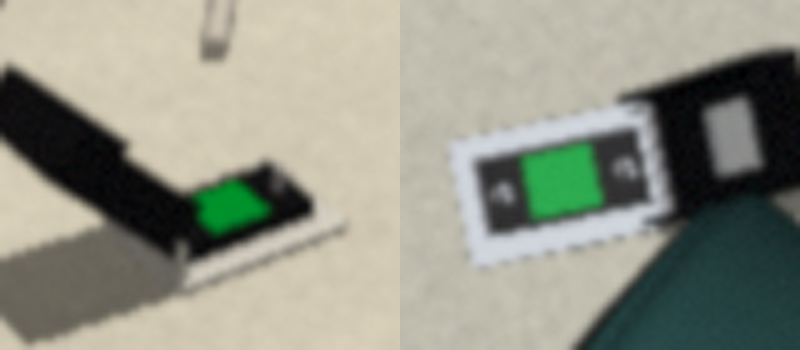

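Green is threaded flat on top of blue, with pins showing at (500,193) and (627,165). Now amber.

```bash
python3 -m inch '[0.0004,0.0006,0.035,0,0,0.001,1, 0,0,0.035,0,0,0,1, 0,0,0.025,0,0,0,1, 0,0,0,0,0,0,1, 0,0,0,0,0,0,-1, 0,0,0,0,0,0,-1, 0,0,0,0,0,0,-1, 0,0,0,0,0,0,-1, 0,0,0,0,0,0,-1, 0,0,0,0,0,0,-1]'| sed -n 2,5p
python3 -m inch '[0,0,0,0,0,0,-1,0,0,-0.05,0,0,0,-1, 0,0,-0.1,0,0,0,-1, 0,0,-0.1,0,0,0,-1,0,0,-0.08,0,0,0,-1,0,0,0,0,0,0,-1,0,0,0,0,0,0,-1]'| sed -n 2,5p
python3 -c "
from h import *
plan((536.6,34.2,160),(180,0,100.2))"
```

```text
eef_pos: [610.6, -375.0, 3.2]
tool_rot: [180.0, -0.0, 81.2]
wrist_force: [-0.6, 0.2, 1.0]
width: 35.1
eef_pos: [610.0, -374.5, 167.2]
tool_rot: [-179.9, -0.0, 81.2]
wrist_force: [-0.1, 0.7, -0.1]
width: 35.1
 at [ 610.  -374.5  167.2] [-179.9   -0.    81.2] w 35.1 F [-0.1  0.7 -0.1] t 22.35
 turn [-0.0004 -0.0003 -0.1055] shift-now [ 0.7855 -0.2699  0.0153] shift-after [0.8306 0.0002 0.0144]
```

```bash
python3 -m inch '[0,0,0,0,0,-0.0528,-1,0,0,0,0,0,-0.0527,-1,0.0923,0,0,0,0,0,-1,0.0923,0,0,0,0,0,-1,0.0923,0,0,0,0,0,-1,0.0923,0,0,0,0,0,-1,0.0923,0,0,0,0,0,-1,0.0923,0,0,0,0,0,-1,0.0923,0,0,0,0,0,-1,0.0923,0,0,0,0,0,-1,0.0923,0,0,0,0,0,-1,0,0,0.05,0,0,0,-1]'| sed -n 2,5p
python3 -m inch '[0,0,0.09,0,0,0,-1,0,0,0.07,0,0,0,-1,0,0,0.025,0,0,0,-1,0,0,0,0,0,0,-1,0,0,0,0,0,0,-1]'| sed -n 2,5p
python3 -c "
from h import *
plan((536.7,34.2,31),(180,0,100.2))"
```

```text
eef_pos: [536.0, 36.8, 142.4]
tool_rot: [-180.0, -0.1, 100.4]
wrist_force: [0.5, -0.7, 0.4]
width: 35.1
eef_pos: [537.9, 33.7, 51.5]
tool_rot: [179.9, 0.0, 100.2]
wrist_force: [0.2, 0.4, -0.1]
width: 35.2
 at [537.9  33.7  51.5] [179.9   0.  100.2] w 35.2 F [ 0.2  0.4 -0.1] t 24.475
 turn [ 0.0004  0.0001 -0.    ] shift-now [ 0.0014 -0.0022  0.041 ] shift-after [ 0.0014 -0.0021  0.041 ]
```

```bash
python3 -m inch '[0.0014,-0.0022,0.03,0,0,0,-1,0,0,0.011,0,0,0,-1,0,0,0,0,0,0,-1,0,0,0,0,0,0,-1]'| sed -n 2,5p;python3 -m inch '[0,0,0.006,0,0,0,-1,0,0,0.006,0,0,0,-1,0,0,0,0,0,0,-1,0,0,0,0,0,0,-1]'| sed -n 2,5p;python3 -m inch '[0,0,0.008,0,0,0,-1,0,0,0,0,0,0,-1,0,0,0,0,0,0,-1]'| sed -n 2,5p
```

```text
eef_pos: [536.0, 34.3, 30.3]
tool_rot: [180.0, -0.0, 100.2]
wrist_force: [0.0, -0.4, -0.5]
width: 34.9
eef_pos: [535.7, 34.3, 24.1]
tool_rot: [-180.0, -0.0, 100.2]
wrist_force: [-0.2, 0.2, -1.1]
width: 35.0
eef_pos: [535.7, 34.3, 20.0]
tool_rot: [-180.0, -0.0, 100.2]
wrist_force: [-0.1, 0.4, -1.4]
width: 34.8
```

```bash
python3 -m inch '[0,0,0,0,0,0,-0.1,0,0,0,0,0,0,-0.1,0,0,0,0,0,0,-0.1,0,0,-0.03,0,0,0,-0.1,0,0,-0.1,0,0,0,0,0,0,-0.1,0,0,0,0.2,0,0,-0.06,0,0,0,1,0,0,0,0,0,0,1,0,0,0,0,0,0,1]'| sed -n 2,5p
python3 -c "
from h import *
plan((451.6,-253.3,50),(180,0,90.5)); blobs()"
```

```text
eef_pos: [535.3, 34.3, 165.0]
tool_rot: [-180.0, -0.0, 100.2]
wrist_force: [0.6, -0.6, 0.0]
width: 79.2
 at [535.3  34.3 165. ] [-180.    -0.   100.2] w 79.2 F [ 0.6 -0.6  0. ] t 26.975
 turn [-0.0001 -0.      0.0539] shift-now [-0.5365 -0.2665  0.2301] shift-after [-0.5737 -0.1724  0.23  ]
blue []
green []
amber [([518.2, 44.9], 73), ([686.1, -160.1], 95)]
red [([452.9, -253.1], 120), ([745.9, -423.4], 684)]
```

```bash
python3 -m inch '[-0.0767,-0.0381,0,0,0,0,1,-0.0767,-0.0381,0,0,0,0,1,-0.0767,-0.0381,0,0,0,0,1,-0.0767,-0.0381,0,0,0,0,1,-0.0766,-0.0381,0,0,0,0,1,-0.0766,-0.038,0,0,0,0,1,-0.0766,-0.038,0.05,0,0,0,1,0,0,0.08,0,0,0.027,1,0,0,0.09,0,0,0.0269,1,0,0,0,0,0,0,1,0,0,0,0,0,0,1]'| sed -n 2,5p
python3 -c "
from h import *
plan((451.6,-253.3,3),(180,0,90.5))"
```

```text
eef_pos: [452.2, -253.3, 55.4]
tool_rot: [-180.0, -0.0, 90.6]
wrist_force: [-0.7, -0.0, -0.2]
width: 87.8
 at [ 452.2 -253.3   55.4] [-180.    -0.    90.6] w 87.8 F [-0.7 -0.  -0.2] t 28.4
 turn [-0.0002 -0.0002  0.0006] shift-now [-0.0001 -0.0012  0.1048] shift-after [-0.0001 -0.0012  0.1048]
```

```bash
python3 -m inch '[0,-0.0012,0.035,0,0,0,1, 0,0,0.04,0,0,0,1, 0,0,0.03,0,0,0,1, 0,0,0,0,0,0,1, 0,0,0,0,0,0,-1, 0,0,0,0,0,0,-1, 0,0,0,0,0,0,-1, 0,0,0,0,0,0,-1, 0,0,0,0,0,0,-1, 0,0,0,0,0,0,-1]'| sed -n 2,5p
python3 -m inch '[0,0,0,0,0,0,-1,0,0,-0.05,0,0,0,-1, 0,0,-0.1,0,0,0,-1, 0,0,-0.1,0,0,0,-1,0,0,-0.08,0,0,0,-1,0,0,0,0,0,0,-1,0,0,0,0,0,0,-1]'| sed -n 2,5p
python3 -c "
from h import *
plan((536.4,34.2,160),(180,0,100.2))"
```

```text
eef_pos: [451.6, -253.3, 2.7]
tool_rot: [-180.0, -0.0, 90.5]
wrist_force: [-0.6, 0.3, 1.5]
width: 35.5
eef_pos: [451.1, -253.0, 167.0]
tool_rot: [-180.0, -0.0, 90.5]
wrist_force: [0.1, 0.3, -0.7]
width: 35.1
 at [ 451.1 -253.   167. ] [-180.    -0.    90.5] w 35.1 F [ 0.1  0.3 -0.7] t 30.525
 turn [-0.0002 -0.0002 -0.0539] shift-now [0.5728 0.1756 0.0142] shift-after [0.5351 0.2696 0.014 ]
```

```bash
python3 -m inch '[0,0,0,0,0,-0.0539,-1,0.0764,0.0385,0,0,0,0,-1,0.0764,0.0385,0,0,0,0,-1,0.0764,0.0385,0,0,0,0,-1,0.0764,0.0385,0,0,0,0,-1,0.0764,0.0385,0,0,0,0,-1,0.0764,0.0385,0,0,0,0,-1,0.0767,0.0386,0,0,0,0,-1,0,0,0.08,0,0,0,-1,0,0,0.09,0,0,0,-1,0,0,0.06,0,0,0,-1,0,0,0,0,0,0,-1]'| sed -n 2,5p
python3 -m inch '[0,0,0,0,0,0,-1,0,0,0,0,0,0,-1]'| sed -n 2,5p
python3 -c "
from h import *
plan((536.4,34.2,31),(180,0,100.2))"
```

```text
eef_pos: [533.1, 34.1, 49.1]
tool_rot: [-179.5, -0.1, 100.2]
wrist_force: [-0.6, 0.6, -0.0]
width: 35.4
eef_pos: [537.9, 33.7, 53.7]
tool_rot: [179.9, 0.0, 100.2]
wrist_force: [-0.3, -0.5, -0.1]
width: 35.1
 at [537.9  33.7  53.7] [179.9   0.  100.2] w 35.1 F [-0.3 -0.5 -0.1] t 32.275
 turn [0.0006 0.0001 0.    ] shift-now [ 0.0015 -0.0028  0.0455] shift-after [ 0.0015 -0.0027  0.0455]
```

```bash
python3 -m inch '[0.0015,-0.0026,0.03,0,0,0,-1,0,0,0.0155,0,0,0,-1,0,0,0,0,0,0,-1,0,0,0,0,0,0,-1]'| sed -n 2,5p;python3 -m inch '[0,0,0.006,0,0,0,-1,0,0,0.006,0,0,0,-1,0,0,0,0,0,0,-1,0,0,0,0,0,0,-1]'| sed -n 2,5p
```

```text
eef_pos: [535.5, 34.3, 29.9]
tool_rot: [-180.0, -0.0, 100.2]
wrist_force: [0.6, -0.8, 0.1]
width: 34.8
eef_pos: [535.4, 34.3, 23.9]
tool_rot: [-180.0, -0.0, 100.2]
wrist_force: [-0.9, 0.3, -0.9]
width: 35.2
```

```bash
python3 -m inch '[0,0,0,0,0,0,-0.1,0,0,0,0,0,0,-0.1,0,0,0,0,0,0,-0.1,0,0,-0.03,0,0,0,-0.1,0,0,-0.1,0,0,0,-0.1,0,0,-0.1,0,0,0,0,0,0,-0.1,0,0,0,0,-0.1,0,0,0,0,0,-1,-0.1,0,0,0,0,0,-1,-0.1,0,0,0,0,0,-1,-0.1,0,0,0,0,0,-1,0,0,0,0,0,0,-1]'| sed -n 2,5p
python3 -m inch '[0,0,0,0,0,0,-1,0,0,0,0,0,0,-1]'| sed -n 2,5p
python3 -c "
from h import *
plan((571,-153,60),(180,0,100.2))
cv2.imwrite('pics/s5.png',np.hstack([crop(snap('scene','s5'),315,195,395,275,5),crop(snap('top','t5'),240,225,320,305,5)]))"
```

```text
eef_pos: [571.7, -166.0, 190.0]
tool_rot: [179.9, 0.1, 100.0]
wrist_force: [0.3, -0.3, 0.5]
width: 0.8
eef_pos: [570.5, -161.1, 189.2]
tool_rot: [-180.0, -0.0, 100.3]
wrist_force: [0.2, 0.6, 0.6]
width: 0.3
 at [ 570.5 -161.1  189.2] [-180.    -0.   100.3] w 0.3 F [0.2 0.6 0.6] t 35.025
 turn [-0.0001 -0.0002  0.0004] shift-now [0.0156 0.0039 0.2584] shift-after [0.0157 0.0038 0.2584]
```

View pics/s5.png

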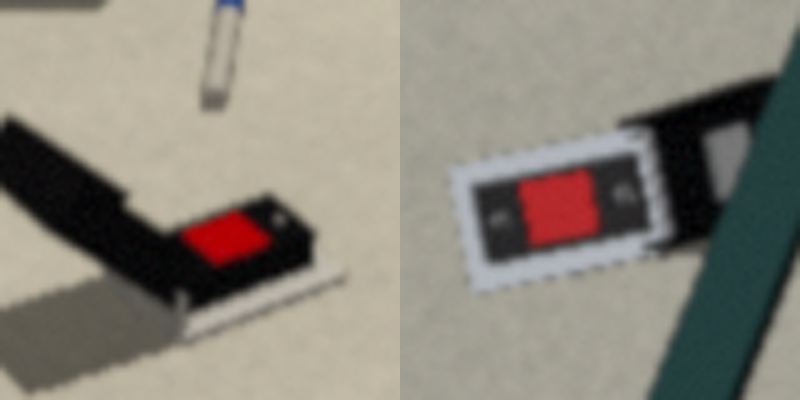

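All four filters lie flat with red on top, and the pin tips are visible at (500,218) and (623,193). Now shut the cover from behind.

```bash
python3 -m inch '[0,0,0.076,0,0,0,-1,0,0,0.076,0,0,0,-1,0,0,0.076,0,0,0,-1,0.058,0,0,0,0,0,-1,0.04,0,0,0,0,0,-1,0,0,0,0,0,0,-1]'| sed -n 2,4p
python3 -m inch '[0.018,0,0,0,0,0,-1,0.019,0,0,0,0,0,-1,0.019,0,0,0,0,0,-1,0.019,0,0,0,0,0,-1,0.019,0,0,0,0,0,-1,0.019,0,0,0,0,0,-1,0.019,0,0,0,0,0,-1,0.019,0,0,0,0,0,-1,0.019,0,0,0,0,0,-1,0,0,0,0,0,0,-1]'| sed -n 2,4p
python3 -c "
from h import *
q,r,x=pose();d=q-[536,34.3,0];print(d[:2]@[-.178,.984],d[:2]@[.984,.178],q[2])
cv2.imwrite('pics/s6.png',crop(snap('scene','s6'),305,175,405,275,5))"
```

```text
eef_pos: [562.2, -112.6, 75.5]
tool_rot: [180.0, 0.0, 100.4]
wrist_force: [0.8, -0.3, -0.3]
eef_pos: [548.2, -30.7, 75.6]
tool_rot: [179.9, 0.1, 100.2]
wrist_force: [0.6, -1.6, 0.5]
-66.10263252148667 0.4521258658076004 75.62117123016037
```

View pics/s6.png

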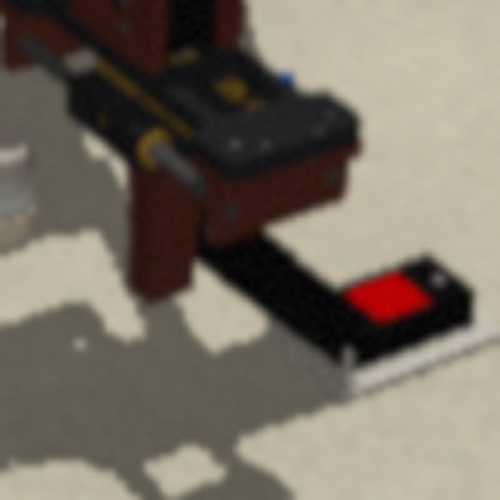

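The picture shows the cassette slid about 45 mm toward +y instead of the cover turning: the hinge foot is now at (345,385). The horizontal push jammed against the leaning cover. I'll back off and re-measure.

```bash
python3 -m inch '[-0.06,0,0,0,0,0,-1,-0.1,0,0,0,0,0,-1,-0.1,0,-0.06,0,0,0,-1,-0.1,0,-0.06,0,0,0,-1,-0.1,0,0,0,0,0,-1,0,0,0,0,0,0,-1]'| sed -n 2,4p
python3 -c "
from h import *
cv2.imwrite('pics/s7.png',np.hstack([crop(snap('scene','s7'),325,185,405,265,5),crop(snap('top','t7'),215,225,295,305,5)]))"
```

```text
eef_pos: [588.4, -260.6, 134.9]
tool_rot: [179.9, 0.1, 100.0]
wrist_force: [-0.3, -0.6, -0.6]
```

View pics/s7.png

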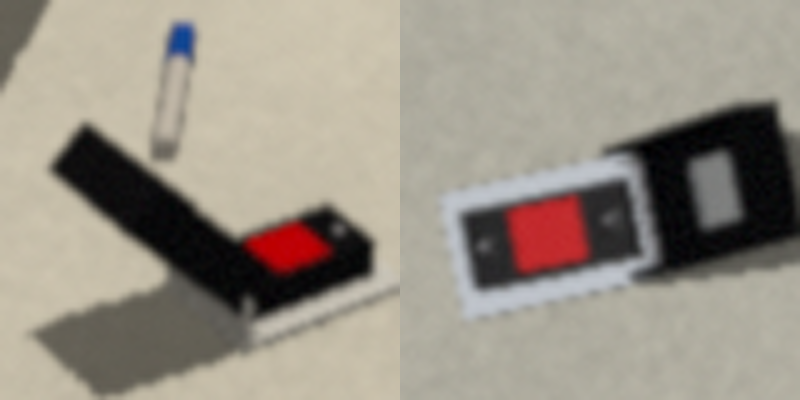

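The cassette is intact. In the top half, the free-end corners are at (442,195) and (466,318), and red is centred at (548,235). In the scene half, the far end of the cover on the +x side runs from (85,123) to (52,165).

Run:
```python
from h import *
t=load("t7");s=load("s7")
T=lambda x,y:(215+(x-400+.5)/5-.5,225+(y+.5)/5-.5)
S=lambda x,y:(325+(x+.5)/5-.5,185+(y+.5)/5-.5)
c1,c2=onz(t,T(442,195),6),onz(t,T(466,318),6)
hsv=cv2.cvtColor(t["color"],cv2.COLOR_RGB2HSV);hh=np.where(hsv[...,0]>172,0,hsv[...,0].astype(int))
m=((hh<9)&(hsv[...,1]>150)&(hsv[...,2]>90)).astype(np.uint8);m[:225]=0;m[:, :215]=0;m[:,295:]=0
M=cv2.moments(m,True);g=onz(t,(M["m10"]/M["m00"],M["m01"]/M["m00"]),26)
p1,p2=onz(t,T(487,246),26.5),onz(t,T(613,220),26.5)
e=(c1+c2)/2; u=(p1-p2)[:2];u/=np.linalg.norm(u)
w=(c1-c2)[:2];w/=np.linalg.norm(w)
print("corners",c1,c2,"red",g[:2],"pinmid",(p1+p2)[:2]/2,"yaw pins",np.degrees(np.arctan2(u[1],u[0])),"edge yaw",np.degrees(np.arctan2(w[1],w[0]))+90, "ctr from edge",e[:2]-48*u)
c=g[:2]; n=np.array([u[1],-u[0]])  # cassette x dir
for px in((85,123),(52,165)):
    o,d=ray(s,S(*px)); k=(30-(o[:2]-c)@n)/(d[:2]@n); P=o+k*d
    print("cover corner y,z in cassette",(P[:2]-c)@u,P[2])
```

```text
corners [546.6667 147.3848   6.    ] [489.8024 137.049    6.    ] red [526.1981  95.6084] pinmid [526.858   94.4168] yaw pins 100.0441367764627 edge yaw 100.30174323908223 ctr from edge [526.6061  94.9526]
cover corner y,z in cassette -138.74579113888728 154.79662291164368
cover corner y,z in cassette -154.1518997022379 139.57919371273772
```

Run:
```python
from h import *
np.set_printoptions(precision=0,suppress=True)
t=load("t7");s=load("s7")
u=np.array([-.1755,.9845]);n=np.array([.9845,.1755]);c=np.array([526.4,95.2])
def W(x,y,z): return np.r_[c+x*n+y*u,z]
for th in(1.9,2.0,2.1,2.2,2.3,2.4,2.5):
    a,b=np.cos(th),np.sin(th); out=[]
    for x in(30,-30):
        for o in(6,-21+0):
            P=W(x,-48+96*a-o*b,28+96*b+o*a)
            out.append(np.r_[(proj(s,P)[0]-[325,185])*5,(proj(t,P)[0]-[215,225])*5+[400,0]])
    print(th,*out)
```

```text
1.9 [185. 162. 696. 112.] [235. 128. 634. 123.] [104.  97. 724. 253.] [153.  64. 662. 265.]
2.0 [167. 176. 717. 109.] [216. 138. 657. 119.] [ 87. 110. 745. 249.] [135.  73. 685. 260.]
2.1 [151. 191. 738. 106.] [198. 149. 680. 115.] [ 71. 125. 766. 245.] [117.  84. 708. 255.]
2.2 [135. 208. 756. 104.] [180. 162. 702. 111.] [ 56. 141. 785. 242.] [ 99.  97. 731. 251.]
2.3 [120. 225. 774. 102.] [162. 176. 724. 107.] [ 42. 158. 802. 239.] [ 82. 111. 752. 247.]
2.4 [107. 244. 790. 100.] [145. 192. 744. 105.] [ 29. 176. 818. 237.] [ 66. 126. 772. 244.]
2.5 [ 95. 263. 804.  99.] [129. 210. 763. 102.] [ 18. 194. 831. 235.] [ 50. 143. 791. 241.]
```

```bash
cat >> h.py <<'E'
def redblob(z=26):
    for n in("scene","top"):
        s=snap(n,"chk"+n); hsv=cv2.cvtColor(s["color"],cv2.COLOR_RGB2HSV); hh=np.where(hsv[...,0]>172,0,hsv[...,0].astype(int))
        m=((hh<9)&(hsv[...,1]>140)&(hsv[...,2]>50)).astype(np.uint8)
        nn,l,sta,ce=cv2.connectedComponentsWithStats(m)
        print(n,[(ce[i].round(1).tolist(),onz(s,ce[i],z)[:2].round(1).tolist(),int(sta[i,4])) for i in range(1,nn) if sta[i,4]>25])
E
python3 -c "
from h import *
redblob()"
python3 -m inch '[0.108,0.0028,0,0,0,0,-1,0.108,0,0.06,0,0,0,-1,0.108,0,0.06,0,0,0,-1,0.108,0,0,0,0,0,-1,0,0,0,0,0,0,-1,0,0,0,0,0,0,-1]'| sed -n 2,4p
python3 -c "
from h import *
q,r,x=pose();d=q-[526.4,95.2,0];print(d[:2]@[-.1755,.9845],d[:2]@[.9845,.1755],q[2])"
```

```text
scene [([245.0, 179.9], [174.4, -131.6], 40), ([218.2, 177.2], [135.0, -194.9], 32), ([225.9, 185.4], [184.7, -186.3], 36), ([205.8, 185.4], [166.8, -235.5], 35), ([248.4, 226.0], [387.5, -183.7], 432), ([382.5, 234.2], [528.7, 96.3], 129), ([173.0, 371.0], [762.7, -424.4], 765)]
top [([482.7, 84.4], [949.9, -471.6], 279), ([244.1, 271.5], [526.2, 95.6], 207)]
eef_pos: [551.2, -43.5, 75.1]
tool_rot: [180.0, 0.0, 100.3]
wrist_force: [0.7, -0.3, 0.1]
-140.93677206013157 0.04162164803908652 75.14641877856116
```

```bash
python3 -m inch '[0.015,0,0,0,0,0,-1,0.013,0,0,0,0,0,-1,0.016,0,-0.0146,0,0,0,-1,0.016,0,-0.0146,0,0,0,-1,0.017,0,-0.01,0,0,0,-1,0.017,0,-0.01,0,0,0,-1,0.0184,0,-0.006,0,0,0,-1,0.0184,0,-0.006,0,0,0,-1,0.0191,0,-0.002,0,0,0,-1,0.0191,0,-0.002,0,0,0,-1,0,0,0,0,0,0,-1,0,0,0,0,0,0,-1]'| sed -n 2,4p
python3 -c "
from h import *
q,r,x=pose();d=q-[526.4,95.2,0];print(d[:2]@[-.1755,.9845],d[:2]@[.9845,.1755],q[2]);redblob()
cv2.imwrite('pics/s8.png',np.hstack([crop(load('chkscene'),325,185,405,265,5),crop(load('chktop'),215,225,295,305,5)]))"
```

```text
eef_pos: [536.0, 39.0, 107.4]
tool_rot: [-180.0, -0.0, 100.2]
wrist_force: [-0.6, 0.6, -0.5]
-56.992065958410876 -0.4125175342670495 107.41505652148022
scene [([339.8, 160.9], [162.5, 150.4], 48), ([390.0, 190.5], [359.2, 206.4], 143), ([366.9, 203.7], [396.6, 121.2], 55), ([385.9, 234.0], [530.7, 104.2], 67), ([173.0, 371.1], [762.9, -424.3], 765)]
top [([482.6, 84.4], [949.9, -471.3], 282)]
```

View pics/s8.png

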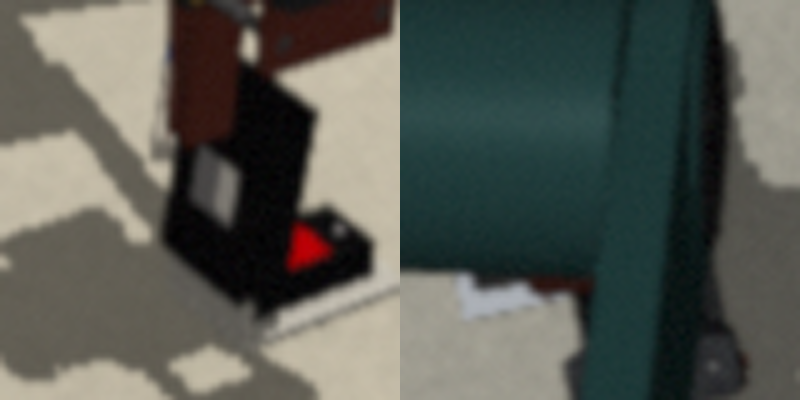

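The cover now stands upright and the cassette has hardly moved. I'll carry on over and down.

```bash
python3 -m inch '[0.0209,0,0.0076,0,0,0,-1,0.0209,0,0.0076,0,0,0,-1,0.0209,0,0.0076,0,0,0,-1,0.0187,0,0.009,0,0,0,-1,0.0187,0,0.009,0,0,0,-1,0.0153,0,0.014,0,0,0,-1,0.0153,0,0.014,0,0,0,-1,0.0113,0,0.018,0,0,0,-1,0.0113,0,0.018,0,0,0,-1,0.003,0,0.014,0,0,0,-1,0.003,0,0.014,0,0,0,-1,0.003,0,0.014,0,0,0,-1]'| sed -n 2,4p
python3 -m inch '[0,0,0,0,0,0,-1,0,0,0,0,0,0,-1]'| sed -n 2,4p
python3 -m inch '[0,0,0.004,0,0,0,-1,0,0,0,0,0,0,-1]'| sed -n 2,4p
```

```text
eef_pos: [521.8, 118.8, 33.7]
tool_rot: [180.0, 0.0, 100.2]
wrist_force: [-1.0, -3.0, 10.2]
eef_pos: [521.8, 118.7, 34.1]
tool_rot: [180.0, 0.0, 100.2]
wrist_force: [-0.5, -0.6, 2.5]
eef_pos: [521.9, 118.8, 33.3]
tool_rot: [180.0, 0.0, 100.2]
wrist_force: [-4.3, -1.5, 14.6]
```

```bash
python3 -m inch '[0,0,-0.06,0,0,0,-1,0,0,-0.1,0,0,0,-0.1,0,0,-0.1,0,0,0,-0.1,0,0,0,0,0,0.03,-0.1,0,0,0,0,0,0.0437,-0.1,0,0,0,0,0,0,-0.1,0,0,0,0,0,0,-0.1]'| sed -n 2,5p
python3 -c "
from h import *
plan((583,315.6,100),(180,0,86.9));redblob(26)"
```

```text
eef_pos: [521.5, 118.9, 161.8]
tool_rot: [-180.0, -0.0, 87.1]
wrist_force: [0.5, 0.4, 0.1]
width: 39.4
 at [521.5 118.9 161.8] [-180.    -0.    87.1] w 39.4 F [0.5 0.4 0.1] t 43.35
 turn [-0.0001 -0.      0.001 ] shift-now [0.3992 0.1028 0.1237] shift-after [0.3995 0.1015 0.1237]
scene [([412.6, 163.5], [248.7, 338.0], 299), ([173.0, 371.1], [762.9, -424.3], 770)]
top [([482.7, 84.4], [950.0, -471.4], 281)]
```

```bash
python3 -m inch '[0.08,0.0205,0,0,0,0,-0.1,0.08,0.0205,0,0,0,0,-0.1,0.08,0.0205,0,0,0,0,-0.1,0.08,0.0205,0,0,0,0,-0.1,0.08,0.0205,0,0,0,0,-0.1,0,0,0.06,0,0,0,-0.1,0,0,0,0,0,0,-0.1,0,0,0,0,0,0,-0.1]'| sed -n 2,5p
python3 -c "
from h import *
plan((583,315.6,62),(180,0,86.9));
t=snap('top','t9');cv2.imwrite('pics/t9.png',np.hstack([crop(t,215,225,295,305,5),crop(snap('scene','s9'),325,185,405,265,5)]))"
```

```text
eef_pos: [583.5, 315.5, 132.4]
tool_rot: [-180.0, 0.0, 86.9]
wrist_force: [0.0, -0.3, 0.3]
width: 39.7
 at [583.5 315.5 132.4] [-180.     0.    86.9] w 39.7 F [ 0.  -0.3  0.3] t 44.45
 turn [-0.0001  0.0001  0.0002] shift-now [ 0.0002 -0.001   0.1408] shift-after [ 0.0002 -0.001   0.1408]
```

View pics/t9.png

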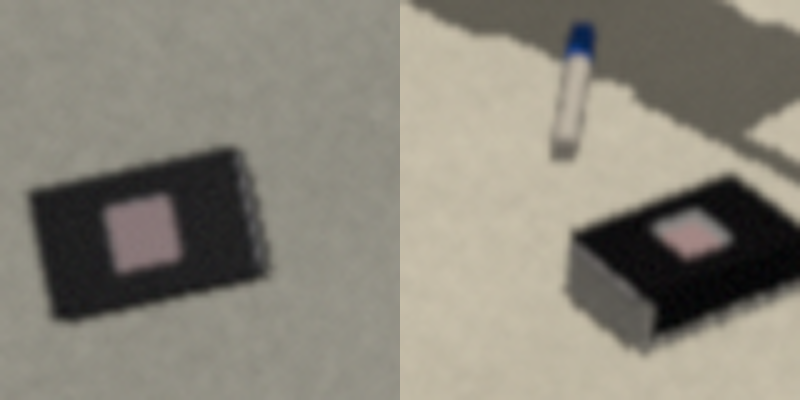

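The cover is shut flat; the pane shows pinkish over the red glass, and its corners in the top crop are (30,190), (55,320) and (237,148). Next is the cap.

```bash
python3 -m inch '[0,-0.001,0.06,0,0,0,-0.1,0,0,0.06,0,0,0,-0.1,0,0,0.021,0,0,0,-0.1,0,0,0,0,0,0,-1,0,0,0,0,0,0,-1,0,0,0,0,0,0,-1,0,0,0,0,0,0,-1]'| sed -n 2,5p
python3 -m inch '[0,0,-0.03,0,0,0,-1,0,0,-0.06,0,0,0,-1,0,0,-0.06,0,0,0,-1,0,0,0,0,0,0,-1,0,0,0,0,0,0,-1]'| sed -n 2,5p
python3 - <<'E'
from h import *
plan((715,265,120),(180,0,86.9))
t=load("t9"); T=lambda x,y:(215+(x+.5)/5-.5,225+(y+.5)/5-.5)
a,b,d=[onz(t,T(*v),34) for v in((30,190),(55,320),(237,148))]
w=(a-b)[:2];w/=np.linalg.norm(w);u=np.array([-w[1],w[0]])
print("cassette",a,b,d,"len",np.linalg.norm(a-d),"ctr",((a+b)/2)[:2]-48*u,"yaw u",np.degrees(np.arctan2(u[1],u[0])),np.degrees(np.arctan2(*(a-d)[[1,0]])))
E
```

```text
eef_pos: [584.1, 316.3, 63.1]
tool_rot: [179.9, -0.1, 86.9]
wrist_force: [0.0, -0.2, 6.4]
width: 17.3
eef_pos: [582.5, 315.7, 136.3]
tool_rot: [-180.0, 0.0, 86.9]
wrist_force: [-0.0, 0.6, -0.1]
width: 17.3
 at [582.5 315.7 136.3] [-180.     0.    86.9] w 17.3 F [-0.   0.6 -0.1] t 46.05
 turn [-0.0002  0.0001  0.0002] shift-now [-0.0871  0.27    0.0324] shift-after [-0.0869  0.2701  0.0326]
cassette [547.3993 147.2942  34.    ] [488.6538 136.7573  34.    ] [563.686   53.2701  34.    ] len 95.42421922435689 ctr [526.5009  94.7797] yaw u 100.16878394870433 99.82720690949365
```

```bash
python3 -m inch '[-0.0174,0.054,0,0,0,0,-1,-0.0174,0.054,0,0,0,0,-1,-0.0174,0.054,0,0,0,0,-1,-0.0174,0.054,0,0,0,0,-1,-0.0174,0.054,0,0,0,0,-1,0,0,0.07,0,0,0,-1,0,0,0.07,0,0,0,-1,0,0,0.07,0,0,0,-1,0,0,0.022,0,0,0,-1,0,0,0,0,0,0,-1,0,0,0,0,0,0,-1]'| sed -n 2,5p
```

```text
eef_pos: [716.6, 265.6, 22.1]
tool_rot: [179.9, -0.0, 86.9]
wrist_force: [0.2, -0.8, 0.1]
width: 16.9
```

```bash
python3 -m inch '[0,0,0.016,0,0,0,-1,0,0,0,0,0,0,-1,0,0,0,0,0,0,-0.1,0,0,0,0,0,0,-0.1,0,0,0,0,0,0,-0.1,0,0,-0.05,0,0,0,-0.1,0,0,-0.1,0,0,0,-0.1,0,0,-0.1,0,0,0,-0.1,0,0,0,0,0,0,-0.1,0,0,0,0,0,0,-0.1]'| sed -n 2,5p
python3 -c "
from h import *
plan((458.9,319.2,100),(180,0,131))"
```

```text
eef_pos: [715.0, 265.1, 137.2]
tool_rot: [-180.0, 0.0, 86.9]
wrist_force: [-0.6, 0.5, -1.0]
width: 39.9
 at [715.  265.1 137.2] [-180.     0.    86.9] w 39.9 F [-0.6  0.5 -1. ] t 48.675
 turn [-0.0002 -0.     -0.2448] shift-now [ 0.0807 -0.5173  0.0748] shift-after [ 0.4178 -0.3156  0.0744]
```

```bash
python3 -m inch '[0.0134,-0.0862,0,0,0,0,-0.1,0.0134,-0.0862,0,0,0,0,-0.1,0.0134,-0.0862,0,0,0,0,-0.1,0.0134,-0.0862,0,0,0,0,-0.1,0.0135,-0.0862,0,0,0,0,-0.1,0.0135,-0.0863,0,0,0,0,-0.1,0,0,0,0,0,-0.049,-0.1,0,0,0,0,0,-0.049,-0.1,0,0,0,0,0,-0.049,-0.1,0,0,0,0,0,-0.049,-0.1,0,0,0,0,0,-0.0488,-0.1,0,0,0,0,0,0,-0.1]'| sed -n 2,5p
python3 -m inch '[0,0,0,0,0,0,-0.1]'|sed -n 2,3p
python3 - <<'E'
from h import *
plan((458.9,319.2,65),(180,0,131))
# refine tab / pointer from first top image
t=load("top0");hsv=cv2.cvtColor(t["color"],cv2.COLOR_RGB2HSV).astype(int);h_=np.where(hsv[...,0]>172,0,hsv[...,0])
m=((h_<9)&(hsv[...,1]>110)&(hsv[...,2]>70));m[:270]=0;m[330:]=0;m[:,:100]=0;m[:,190:]=0
y,x=np.nonzero(m);w=hsv[y,x,1];uv=((x*w).sum()/w.sum(),(y*w).sum()/w.sum());print("tab blob",uv,len(x),onz(t,uv,60))
E
```

```text
eef_pos: [458.0, 318.5, 135.9]
tool_rot: [-179.8, -0.1, 130.9]
wrist_force: [-0.5, -0.6, -0.8]
width: 39.5
eef_pos: [458.7, 318.9, 136.6]
tool_rot: [-179.9, -0.0, 130.8]
 at [458.7 318.9 136.6] [-179.9   -0.   130.8] w 39.9 F [-0.3 -0.   0.3] t 50.3
 turn [-0.0007 -0.0002 -0.0009] shift-now [0.0001 0.0011 0.1432] shift-after [0.0002 0.0008 0.1432]
tab blob (np.float64(131.70244107744108), np.float64(295.9861111111111)) 13 [477.1508 342.2773  60.    ]
```

```bash
python3 -m inch '[0,0.001,0.06,0,0,0,-0.1,0,0,0.06,0,0,0,-0.1,0,0,0.02,0,0,0,-0.1,0,0,0,0,0,0,-0.1,0,0,0,0,0,0,-1,0,0,0,0,0,0,-1,0,0,0,0,0,0,-1,0,0,0,0,0,0,-1]'| sed -n 2,5p
python3 -m inch '[0,0,0,0,0,0,-1,0,0,0,0,0,0,-1]'| sed -n 2,5p
```

```text
eef_pos: [459.7, 319.6, 68.4]
tool_rot: [180.0, -0.0, 131.0]
wrist_force: [-1.3, -0.1, 4.6]
width: 10.7
eef_pos: [459.7, 319.6, 68.4]
tool_rot: [180.0, -0.0, 131.0]
wrist_force: [-1.9, -0.4, 4.9]
width: 10.6
```

```bash
python3 -m inch '[0,0,0,0,0,0.044,-1,0,0,0,0,0,0.044,-1,0,0,0,0,0,0.044,-1,0,0,0,0,0,0.044,-1,0,0,0,0,0,0.044,-1,0,0,0,0,0,0.044,-1,0,0,0,0,0,0.044,-1,0,0,0,0,0,0.044,-1,0,0,0,0,0,0.044,-1,0,0,0,0,0,0.044,-1,0,0,0,0,0,0,-1,0,0,0,0,0,0,-1]'| sed -n 2,5p
python3 -m inch '[0,0,0,0,0,0,-0.1,0,0,0,0,0,0,-0.1,0,0,-0.05,0,0,0,-0.1,0,0,-0.1,0,0,0,-0.1,0,0,-0.08,0,0,0,1,0,0,0,0,0,0,1]'| sed -n 2,5p
```

```text
eef_pos: [452.5, 319.4, 68.3]
tool_rot: [-179.5, 0.5, 51.7]
wrist_force: [-19.8, 3.6, 21.7]
width: 10.2
eef_pos: [462.7, 320.8, 186.2]
tool_rot: [179.8, -0.4, 51.8]
wrist_force: [0.4, -0.2, 1.4]
width: 56.6
```

```bash
python3 -c "
from h import *
plan((526.5,94.8,250),(180,0,100.1))"
python3 -m inch '[-0.0508,0.0512,-0.018,0,0,-0.0537,1,0,0,0,0,0,-0.0537,1,0,0,0,0,0,-0.0537,1,0,0,0,0,0,-0.0537,1,0,0,0,0,0,-0.0537,1,0,0,0,0,0,0,1]'|sed -n 2,3p
python3 -c "
from h import *
plan((526.5,94.8,250),(180,0,100.1))"
```

```text
at [462.7 320.8 186.2] [179.8  -0.4  51.8] w 56.6 F [ 0.4 -0.2  1.4] t 53.8
 turn [ 0.002  -0.0017 -0.2684] shift-now [-0.2754  0.3803 -0.1283] shift-after [-0.4674  0.0463 -0.1276]
eef_pos: [463.8, 283.4, 190.4]
tool_rot: [-179.9, 0.0, 100.0]
 at [463.8 283.4 190.4] [-179.9    0.   100. ] w 88.0 F [ 0.3 -0.   0.1] t 54.55
 turn [-0.0005  0.0002 -0.0004] shift-now [-0.3933  0.0576 -0.1191] shift-after [-0.3933  0.0573 -0.1192]
```

```bash
python3 -m inch '[-0.0787,0.0115,-0.03,0,0,0,1,-0.0787,0.0115,-0.03,0,0,0,1,-0.0787,0.0115,-0.03,0,0,0,1,-0.0787,0.0115,-0.03,0,0,0,1,-0.0787,0.0115,0,0,0,0,1,0,0,0,0,0,0,1,0,0,0,0,0,0,1]'|sed -n 2,3p
python3 -c "
from h import *
s=st()
t=snap('top','t10')
hsv=cv2.cvtColor(t['color'],cv2.COLOR_RGB2HSV).astype(int);v=hsv[...,2].copy();sat=hsv[...,1]
c=proj(t,(459,319.4,60))[0];print('dial px',c)
import sys
x0,y0=int(c[0])-14,int(c[1])-14
for y in range(y0,y0+29): print(' '.join('%3s'%('R' if sat[y,x]>110 and (hsv[y,x,0]<9 or hsv[y,x,0]>172) else v[y,x]) for x in range(x0,x0+29)))
"
python3 -m inch '[0,0,0,0,0.05,0,1,0,0,0,0,0.05,0,1,0,0,0,0,0,0,1,0,0,0,0,0,0,1]'|sed -n 2,3p
python3 -c "
from h import *
print(st()['qpos'])"
python3 -m inch '[0,0,0,0.05,0,0,1,0,0,0,0.05,0,0,1,0,0,0,0,0,0,1,0,0,0,0,0,0,1]'|sed -n 2,3p
python3 -c "
from h import *
print(st()['qpos'])"
python3 -m inch '[0,0,0,0,-0.05,0,1,0,0,0,0,-0.05,0,1,0,0,0,0,-0.05,0,1,0,0,0,0,-0.05,0,1,0,0,0,0,0,0,1,0,0,0,0,0,0,1]'|sed -n 2,3p
python3 -c "
from h import *
print(st()['qpos'])"
```

```text
eef_pos: [526.6, 95.4, 250.9]
tool_rot: [-179.9, -0.0, 100.0]
dial px [141.8067 303.9836]
 22  22  24  21  21  21  20  21  22  27  50  73  91 101  88  84  91 101 110 127 144 153 162 172 176 177 177 178 177
 20  23  23  22  21  21  17  20  19  21  32  50  69  90  72  49  60  80  74  75  86 103 126 150 168 175 177 178 177
 18  19  22  22  19  21  19  25  23  25  26  33  49  69  59  42  57  82  60  44  50  65  81 109 143 163 174 178 177
 21  21  23  23  23  23  20  19  23  23  26  33  40  46  44  39  46  62  49  39  47  65  62  64  96 130 159 172 177
 20  21  19  20  22  23  24  18  22  20  28  36  41  43  41  41  44  48  46  42  44  55  49  44  54  89 128 157 173
 20  21  24  20  21  20  23  16  22  23  31  40  45  46  43  47  54  54  55  51  48  44  40  37  41  50  82 125 164
 18  24  23  20  22  23  22  16  23  22  30  39  42  43  40  44  49  54  59  59  58  48  42  39  39  40  53  96 147
 21  20  20  21  21  22  21  23  18  18  27  30  35  34  33  34  36  34  42  52  61  55  51  43  39  41  42  66 111
 19  21  20  20  20  19  21  20  20  23  25  28  28  31  29  30  32  30  29  35  4
[... 2009 characters left out ...]
  22  21  20  18  22  23  20  21  27  37  41  44  52  48  43  40  48  53  48  39  39  38  38  39  55  92 137 167
 25  22  18  23  23  19  19  22  22  32  38  40  44  49  50  45  44  44  42  40  38  35  37  40  58  94 138 165 175
 21  23  18  20  23  22  21  20  28  45  50  43  39  41  42  42  39  37  37  37  37  38  42  61 100 138 164 177 177
eef_pos: [526.7, 95.8, 251.4]
tool_rot: [-179.9, -17.9, 100.1]
[ -9.2691  15.7459  92.2144  17.1837  78.7396 -23.7643]
eef_pos: [526.6, 96.4, 251.6]
tool_rot: [-162.1, -18.0, 100.2]
[ -5.3553  25.9735  78.7993  11.6354  97.578  -19.2016]
eef_pos: [526.7, 95.0, 252.4]
tool_rot: [-162.3, 16.2, 111.0]
[ 14.9795  24.1295  81.2355 -17.2771  91.3053  -1.3187]
```

```bash
cat > kin.py <<'E'
from h import *
E_=lambda s,a:R.from_euler(s,a,degrees=True)
def fk(q,p,s4=1,s6=1):
    a1,d1,L2,a3,L4,L6,o6=p
    r1=E_("z",q[0]);r2=r1*E_("y",q[1]);r3=r2*E_("y",q[2]);r5=r3*E_("z",s4*q[3])*E_("y",q[4]);r6=r5*E_("z",s6*q[5]+o6)
    return r1.apply([a1,0,d1])+r2.apply([0,0,L2])+r3.apply([a3,0,L4])+r5.apply([0,0,L6]),r6
def fit():
    D=[eval(l) for l in open("pics/log.txt")]; best=None
    for s4 in(1,-1):
        for s6 in(1,-1):
            def f(p):
                o=[]
                for q,e,t in D:
                    x,r=fk(q,p,s4,s6); o+=list(x-e)+list(100*(E_("xyz",t).inv()*r).as_rotvec())
                return np.clip(o,-1e3,1e3)
            for o6 in(0,90,180,-90):
                r=least_squares(f,[50,350,350,0,350,200,o6],loss="soft_l1")
                if best is None or r.cost<best[0]: best=(r.cost,r.x,s4,s6,len(D),f(r.x))
    return best
LO=np.array([-170.27,-57.76,12.27,-55.21,11.17,-170.74]);HI=np.array([170.27,135,136.19,235.2,155.16,170.74])
def ik(xyz,r,K,q0):
    _,p,s4,s6=K[:4]
    def f(q):
        x,rr=fk(q,p,s4,s6); return np.r_[x-xyz,200*(r.inv()*rr).as_rotvec()]
    s=least_squares(f,np.clip(q0,LO+.1,HI-.1),bounds=(LO,HI)); return s.x,np.sqrt(2*s.cost)
E
python3 - <<'E'
from kin import *
K=fit(); pickle.dump(K,open("pics/K.pkl","wb")); print(K[:5]); print("resid",np.abs(K[5]).reshape(-1,6).max(0).round(1), np.median(np.abs(K[5])))
E
```

```text
(np.float64(2612.594767059913), array([   4.3224,  261.2558,  608.7982,  106.0025,  430.3018,  380.9587,
       -270.    ]), 1, 1, 32)
resid [46.  69.1  0.4  0.   0.   0. ] 0.0006971777458246746
```

Run:
```python
from kin import *
K=pickle.load(open("pics/K.pkl","rb"))
D=[eval(l) for l in open("pics/log.txt")]
for (q,e,t),r in list(zip(D,K[5].reshape(-1,6)))[::3]+list(zip(D,K[5].reshape(-1,6)))[-3:]: print(np.round(q,0),np.round(e,0),r[:3].round(1))
```

```text
[-45.  29.  99.   0.  52. -59.] [ 452. -355.   62.] [-45.6 -51.8   0. ]
[ -4.  19.  98.  -0.  63. -14.] [535.  36. 167.] [ -0.8 -69.   -0. ]
[-30.  34.  88.   0.  58. -15.] [ 597. -262.   66.] [-31.1 -61.6   0.2]
[ -4.  19.  99.   0.  62. -14.] [536.  34. 161.] [ -0.9 -69.   -0. ]
[ -4.  28. 104.   0.  48. -14.] [538.  34.  51.] [  0.4 -69.1  -0.1]
[-37.  17. 101.   0.  62. -37.] [ 451. -253.  167.] [-38.5 -57.2  -0. ]
[-10.  26. 102.  -0.  52. -21.] [548. -31.  76.] [ -8.  -68.6  -0. ]
[ 5. 19. 99.  0. 62.  8.] [522. 119. 162.] [ 10.  -68.3  -0. ]
[15. 38. 68.  0. 74. 18.] [715. 265. 137.] [ 19.5 -66.1   0.2]
[24. 18. 96. -0. 67. 14.] [464. 283. 190.] [ 31.  -61.6  -0.1]
[ -5.  26.  79.  12.  98. -19.] [527.  96. 252.] [ -4.6 -68.8  -0.1]
[ -9.  16.  92.  17.  79. -24.] [527.  96. 251.] [ -8.6 -68.5  -0.2]
[ -5.  26.  79.  12.  98. -19.] [527.  96. 252.] [ -4.6 -68.8  -0.1]
[ 15.  24.  81. -17.  91.  -1.] [527.  95. 252.] [ 19.7 -65.9  -0.1]
```

```bash
python3 - <<'E'
import re
s=open("kin.py").read()
s=s.replace("a1,d1,L2,a3,L4,L6,o6=p","a1,d1,L2,a3,L4,L6,o6,b=p").replace("[a3,0,L4]","[a3,b,L4]").replace("200,o6]","200,o6,0]")
s+='''
def tp(xyz,az,L,sg=1,back=0):
    """tool pose: z leans L deg from down towards azimuth az; y = sg*(perp); grasp point (19 behind TCP, plus back) at xyz"""
    a=np.radians(az);l=np.radians(L);h=np.array([np.cos(a),np.sin(a),0]);z=np.sin(l)*h+[0,0,-np.cos(l)]
    y=sg*np.array([np.sin(a),-np.cos(a),0]);r=R.from_matrix(np.c_[np.cross(y,z),y,z])
    return np.array(xyz)+z*(19-back),r
def best(xyz,az,L,sg,K,back=0):
    x,r=tp(xyz,az,L,sg,back);a0=np.degrees(np.arctan2(xyz[1],xyz[0]));o=None
    for q4 in(0,-40,50,110,180):
        for q6 in(-90,0,90):
            for q5 in(50,110):
                q,e=ik(x,r,K,[a0,30,90,q4,q5,q6])
                if o is None or e<o[1]: o=(q,e)
                if e<1: return o
    return o
'''
open("kin.py","w").write(s)
E
cat > scan.py <<'E'
from kin import *
K=fit(); pickle.dump(K,open("pics/K.pkl","wb")); print(K[1].round(1),K[2:4],"resid",np.abs(K[5]).reshape(-1,6).max(0).round(1))
for n,xyz,az in(("A",(526.5,94.8,17),100.1),("F",(582.2,315.6,67),86.9),("M radial",(500,0,60),0),("M az100",(526.5,94.8,60),100.1),("M az87",(526.5,94.8,60),86.9)):
    for sg in(1,-1):
        print(n,sg,*[(L,*q.round(0).astype(int)) if e<1 else (L,"x") for L in(-75,-60,-45,-30,0,30,45,60,75) for q,e in[best(xyz,az,L,sg,K)]])
E
python3 scan.py
```

```text
[  0.  266.5 611.1 112.2 433.6 381.3  90.   68.9] (1, 1) resid [0. 0. 0. 0. 0. 0.]
A 1 (-75, 'x') (-60, np.int64(34), np.int64(54), np.int64(96), np.int64(-55), np.int64(76), np.int64(61)) (-45, np.int64(29), np.int64(46), np.int64(100), np.int64(-49), np.int64(63), np.int64(53)) (-30, np.int64(22), np.int64(39), np.int64(103), np.int64(-39), np.int64(52), np.int64(40)) (0, np.int64(3), np.int64(33), np.int64(106), np.int64(0), np.int64(41), np.int64(-7)) (30, np.int64(-16), np.int64(39), np.int64(103), np.int64(33), np.int64(56), np.int64(-49)) (45, np.int64(-22), np.int64(46), np.int64(100), np.int64(40), np.int64(68), np.int64(-59)) (60, np.int64(-27), np.int64(54), np.int64(96), np.int64(45), np.int64(80), np.int64(-66)) (75, np.int64(-29), np.int64(62), np.int64(91), np.int64(48), np.int64(92), np.int64(-70))
A -1 (-75, 'x') (-60, np.int64(34), np.int64(54), np.int64(96), np.int64(-55), np.int64(76), np.int64(-119)) (-45, np.int64(29), np.int64(46), np.int64(100), np.int64(-49), np.int64(63), np.int64(-127)) (-30, np.int64(22), np.int64(39), np.int64(103), np.int64(-39), np.int6
[... 5369 characters left out ...]
np.int64(-51), np.int64(98), np.int64(-119)) (-60, np.int64(31), np.int64(52), np.int64(88), np.int64(-46), np.int64(86), np.int64(-123)) (-45, np.int64(27), np.int64(44), np.int64(93), np.int64(-40), np.int64(74), np.int64(-128)) (-30, np.int64(21), np.int64(37), np.int64(97), np.int64(-31), np.int64(63), np.int64(-138)) (0, 'x') (30, np.int64(-17), np.int64(33), np.int64(108), np.int64(37), np.int64(54), np.int64(140)) (45, np.int64(-25), np.int64(39), np.int64(107), np.int64(47), np.int64(64), np.int64(125)) (60, np.int64(-30), np.int64(48), np.int64(105), np.int64(53), np.int64(75), np.int64(115)) (75, np.int64(-34), np.int64(57), np.int64(102), np.int64(57), np.int64(86), np.int64(108))
```

```bash
cat >> kin.py <<'E'
def goal(xyz,az,L,back=8,retreat=0,sg=1):
    x,r=tp(xyz,az,L,sg,back+retreat); plan(x,r.as_euler("xyz",degrees=True),f"goal {x.round(1)}")
E
python3 -c "
from kin import *
goal((526.5,94.8,17),100.1,-40,8,90)"
```

```text
goal [517.6 144.8  77.5] at [526.7  95.  252.4] [-162.3   16.2  111. ] w 87.8 F [ 0.6 -0.3  0.1] t 57.225
 turn [-0.0681 -0.1219  0.0736] shift-now [0.1933 0.1116 0.2877] shift-after [ 0.3023 -0.0005  0.2029]
```

```bash
python3 -m inch '[0,0,0,-0.017,-0.0305,0.0184,1,0,0,0,-0.017,-0.0305,0.0184,1,0,0,0,-0.017,-0.0305,0.0184,1,0,0,0,-0.017,-0.0305,0.0184,1,0.1,0,0,0,0,0,1,0.1,0,0,0,0,0,1,0.1,0,0.1,0,0,0,1,0,0,0.1,0,0,0,1,0,0,0,0,0,0,1,0,0,0,0,0,0,1]'|sed -n 2,4p
python3 -c "
from kin import *
goal((526.5,94.8,17),100.1,-40,8,0)"
```

```text
eef_pos: [519.2, 143.3, 87.7]
tool_rot: [-180.0, 40.1, 99.9]
wrist_force: [-0.6, 0.2, -0.5]
goal [527.7  87.8   8.6] at [519.2 143.3  87.7] [-180.    40.1   99.9] w 88.1 F [-0.6  0.2 -0.5] t 58.475
 turn [-0.0006  0.0004 -0.0007] shift-now [ 0.016  -0.0024  0.1933] shift-after [ 0.0157 -0.0027  0.1933]
```

```bash
python3 -m inch '[0.016,-0.0025,0,0,0,0,1,0,0,0.06,0,0,0,1,0,0,0.06,0,0,0,1,0,0,0.05,0,0,0,1,0,0,0.015,0,0,0,1,0,0,0,0,0,0,1,0,0,0,0,0,0,1]'|sed -n 2,4p
python3 -c "
from kin import *
goal((526.5,94.8,17),100.1,-40,8,0)"
```

```text
eef_pos: [527.0, 92.0, 11.6]
tool_rot: [180.0, 40.1, 100.1]
wrist_force: [-0.2, 0.8, -0.4]
goal [527.7  87.8   8.6] at [527.   92.   11.6] [180.   40.1 100.1] w 87.8 F [-0.2  0.8 -0.4] t 59.35
 turn [0.0002 0.0006 0.    ] shift-now [-0.0025  0.      0.0101] shift-after [-0.0025  0.      0.0101]
```

```bash
python3 -m inch '[-0.0025,0,0.0101,0,0,0,1,0,0,0,0,0,0,1,0,0,0,0,0,0,1,0,0,0,0,0,0,-1,0,0,0,0,0,0,-1,0,0,0,0,0,0,-1,0,0,0,0,0,0,-1,0,0,0,0,0,0,-1,0,0,0,0,0,0,-1]'|sed -n 2,6p
python3 -m inch '[-0.01,0,-0.012,0,0,0,-1,-0.05,0,-0.06,0,0,0,-1,-0.065,0,-0.078,0,0,0,-1,0,0,0,0,0,0,-1,0,0,0,0,0,0,-1]'|sed -n 2,6p
```

```text
eef_pos: [527.0, 86.8, 7.7]
tool_rot: [-179.9, 40.1, 100.2]
wrist_force: [0.0, -0.7, 0.6]
width: 59.8
grip_force: 30.0
eef_pos: [526.2, 87.5, 104.5]
tool_rot: [-179.8, 40.1, 100.2]
wrist_force: [0.1, -0.5, -5.2]
width: 59.6
grip_force: 30.0
```

```bash
python3 -m inch '[0,0,0,0,0.05,0,-1,0,0,0,0,0.05,0,-1,0,0,0,0,0.05,0,-1,0,0,0,0,0.05,0,-1,0,0,0,0,0.05,0,-1,0,0,0,0,0.05,0,-1,0,0,0,0,0.05,0,-1,0,0,0,0,0.05,0,-1,0,0,0,0,0.05,0,-1,0,0,0,0,0.05,0,-1,0,0,0,0,0,0,-1,0,0,0,0,0,0,-1]'|sed -n 2,6p
python3 -c "
from kin import *
goal((526.5,94.8,50),100.1,50,8,0)"
```

```text
eef_pos: [526.2, 87.5, 104.3]
tool_rot: [-179.6, -49.7, 99.8]
wrist_force: [-0.6, -0.4, -5.1]
width: 60.0
grip_force: 30.0
goal [525.  103.1  42.9] at [526.2  87.5 104.3] [-179.6  -49.7   99.8] w 60.0 F [-0.6 -0.4 -5.1] t 62.6
 turn [-0.0009  0.0016 -0.0009] shift-now [-0.0735  0.0037  0.103 ] shift-after [-0.074   0.0032  0.1027]
```

```bash
python3 -m inch '[0,0,0,-0.0009,0.0016,0,-1,-0.04,0,0.034,0,0,0,-1,-0.03,0,0.025,0,0,0,-1,-0.018,0,0.015,0,0,0,-1,0,0,0,0,0,0,-1,0,0,0,0,0,0,-1]'|sed -n 2,4p
python3 -m inch '[-0.006,0,0.005,0,0,0,-1,0,0,0,0,0,0,-1,0,0,0,0,0,0,-1]'|sed -n 2,4p
```

```text
eef_pos: [527.1, 90.3, 51.7]
tool_rot: [179.8, -50.5, 100.1]
wrist_force: [1.4, 2.4, 10.7]
eef_pos: [527.1, 90.5, 49.3]
tool_rot: [179.8, -50.6, 100.2]
wrist_force: [0.3, -0.1, 21.1]
```

Contact came about 11 mm earlier than expected, so I'll back off slightly and look, using one picture that includes the dial too.

```bash
python3 -m inch '[0.01,0,-0.008,0,0,0,-1,0,0,0,0,0,0,-1,0,0,0,0,0,0,-1]'|sed -n 2,5p
python3 -c "
from h import *
s=snap('scene','s11');t=snap('top','t11')
cv2.imwrite('pics/s11.png',np.hstack([crop(s,325,150,425,270,5),np.vstack([crop(t,205,225,305,285,3),crop(t,100,265,200,405,3)])[:600]]))"
```

```text
eef_pos: [527.0, 87.7, 50.2]
tool_rot: [180.0, -50.1, 100.0]
wrist_force: [0.4, -0.2, -4.2]
width: 60.0
```

View pics/s11.png

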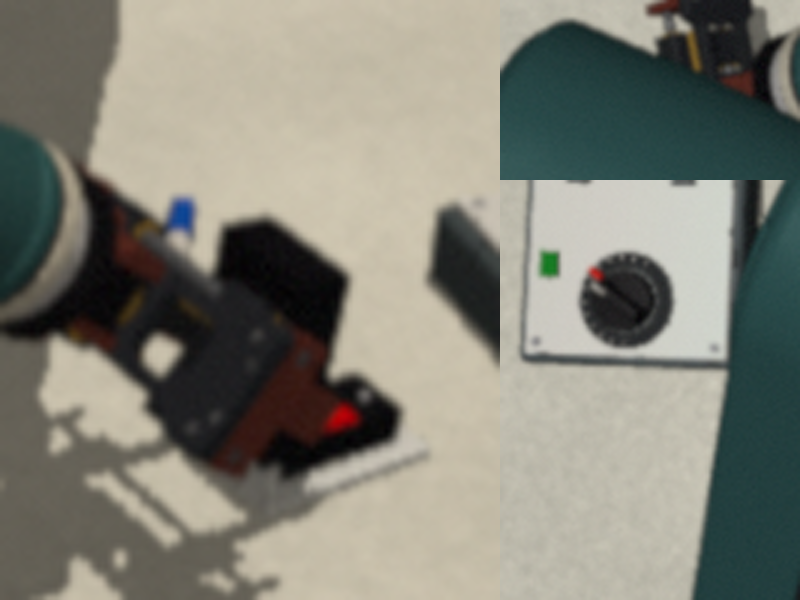

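The picture shows that the gripper held only the cover. The cassette has opened about 90°: the base leaf lies flat with the filters still on its pins, red at (345,415) and a pin at (365,395). The dial pointer also seems not quite at the tab. I'll set it down, release, back out and check the dial numerically.

```bash
python3 -m inch '[-0.002,0,0.0016,0,0,0,-1,0,0,0,0,0,0,-0.5,0,0,0,0,0,0,0,0,0,0,0,0,0,1,0,0,0,0,0,0,1,0,0,0,0,0,0,1,0,0,0,0,0,0,1,0,0,-0.05,0,0,0,1,0,0,-0.08,0,0,0,1,0,0,-0.08,0,0,0,1,0,0,-0.1,0,0,0,1,0,0,0,0,0,0,1]'|sed -n 2,5p
python3 - <<'E'
from h import *
t=snap('top','t12');s=snap('scene','s12')
c=proj(t,(459,319.4,60))[0];print('axis60',c,'axis77',proj(t,(459,319.4,77))[0])
hsv=cv2.cvtColor(t['color'],cv2.COLOR_RGB2HSV).astype(int);v=hsv[...,2];sat=hsv[...,1]
for y in range(291,318): print(y,' '.join('%3s'%('R' if sat[y,x]>110 and (hsv[y,x,0]<9 or hsv[y,x,0]>172) else v[y,x]) for x in range(127,157)))
redblob()
E
```

```text
eef_pos: [549.8, -32.6, 149.9]
tool_rot: [179.6, -49.9, 100.2]
wrist_force: [-1.1, 0.5, -0.9]
width: 87.8
axis60 [141.8067 303.9836] axis77 [139.1272 304.1359]
291 215 215 216 217 212 197 164 132 117 106  83  57  62  86  74  53  73 102  80  56  62  83 102 134 176 200 215 217 216 218
292 215 216 216 213 201 168 118  80  71  76  67  52  54  58  55  50  62  76  62  52  60  83  76  80 118 162 196 212 216 218
293 217 216 213 203 178 134  89  54  49  51  50  50  52  53  51  55  58  60  57  52  60  71  62  54  69 110 160 194 213 216
294 214 213 208 195   R 126  89  57  45  49  51  57  60  59  57  59  65  69  71  61  59  58  53  50  51  67 105 155 203 217
295 215 202 186   R   R   R   R  68  52  53  54  57  57  55  50  52  64  68  74  75  74  60  53  48  49  52  68 122 181 210
296 208 183 150   R   R   R   R   R  55  50  46  44  46  43  43  44  45  46  52  64  76  69  65  55  50  47  53  82 138 187
297 194 156 113 121   R   R   R   R  44  41  39  39  40  38  41  41  41  37  37  44  56  68  76  65  52  49  50  57  91 153
298 173 113  80  94 116   R   R   R  30  27  32  37  37  39  39  41  42 
[... 2104 characters left out ...]
 54  58  66  61  50  49  49  49  50  69 114 170 208 217
316 216 213 203 172 119  89  89  72  54  53  51  51  56  58  61  59  56  54  55  51  48  49  49  54  75 116 169 204 217 219
317 216 216 213 199 170 139 111  77  56  61  62  52  49  52  57  52  51  50  48  46  48  48  53  78 126 170 202 216 218 218
scene [([301.4, 171.8], [185.0, 25.3], 73), ([336.4, 207.7], [386.7, 42.2], 318), ([391.2, 232.6], [530.2, 118.3], 66), ([173.1, 371.1], [763.0, -424.3], 764)]
top [([482.7, 84.4], [950.1, -471.5], 277), ([315.6, 207.5], [667.4, -70.1], 28), ([303.2, 228.5], [620.1, -40.6], 63), ([345.6, 249.5], [569.4, -135.2], 542), ([234.0, 273.2], [523.0, 118.6], 104), ([315.7, 277.1], [509.0, -65.9], 35)]
```

Run:
```python
from h import *
t=load("t12");s=load("s12");t0=load("top0");s0=load("scene0")
def tab(im,x0,y0,x1,y1):
    c=cv2.cvtColor(im["color"][y0:y1,x0:x1],cv2.COLOR_RGB2HSV).astype(int);h_=np.where(c[...,0]>172,0,c[...,0])
    y,x=np.nonzero((h_<9)&(c[...,1]>110)&(c[...,2]>70));w=c[y,x,1];return np.array([x0+(x*w).sum()/w.sum(),y0+(y*w).sum()/w.sum()]),len(x)
a,na=tab(t,120,285,160,320);b,nb=tab(s,440,175,490,210);a0,_=tab(t0,120,285,160,320);b0,_=tab(s0,440,175,490,210)
print(a,na,b,nb,a0,b0,"tab tri",tri(t,a,s,b),tri(t0,a0,s0,b0))
for z in(50,55,60): print("ring centre",z,onz(t,(141.1,304.8),z))
for z in(55,60,78): print("pointer blob",z,onz(t,(132,300.8),z))
hsv=cv2.cvtColor(s["color"],cv2.COLOR_RGB2GRAY).astype(int)
for y in range(182,204): print(y,' '.join('%3d'%hsv[y,x] for x in range(434,470)))
print(proj(s,[(459,319.4,60),(459,319.4,77)]))
```

```text
[132.0511 296.1242] 16 [462.5716 193.7425] 12 [131.7024 295.9861] [462.6067 193.6337] tab tri (array([477.0518, 344.2524,  53.5578]), np.float64(0.27903240599454854)) (array([477.2218, 344.6089,  53.9747]), np.float64(0.06850877204404382))
ring centre 50 [457.1018 324.5438  50.    ]
ring centre 55 [457.1688 322.7765  55.    ]
ring centre 60 [457.2358 321.0093  60.    ]
pointer blob 55 [466.4735 343.4852  55.    ]
pointer blob 60 [466.5011 341.6303  60.    ]
pointer blob 78 [466.6007 334.9529  78.    ]
182 200 198 196 196 197 198 198 196 195 189 164 119 112 118 133 138 141 144 155 166 169 170 176 189 196 197 192 187 191 199 201 195 172 160 170 188
183 198 199 198 196 198 199 198 198 195 181 144  82  56  59  66  70  77  82  97 111 116 120 138 160 166 171 178 190 197 200 200 195 178 174 180 192
184 197 198 196 192 193 198 198 198 192 166 122  62  23  19  22  26  29  34  43  53  55  62  83 106 111 125 147 181 196 199 200 197 195 194 194 198
185 198 198 194 184 186 193 191 187 176 139  91  43  15  15  13  16  15  17  19  18  23  23  35  52  57  75 115 170 195 200 199 199 199 199 200 198
1
[... 2005 characters left out ...]
4  69  79  91  85  89 104 124 150 164 178 192 198 200 201 199 200
200 199 200 201 200 200 201 200 200 200 198 195 192 188 175 162 156 155 151 137 131 129 131 138 151 155 161 172 187 193 196 199 200 200 200 200 200
201 199 200 200 200 200 201 200 201 199 201 200 199 199 197 193 192 192 189 180 177 177 178 181 189 192 193 195 198 200 199 200 200 200 200 200 200
202 201 200 200 200 201 201 200 200 200 199 200 200 201 200 200 199 200 200 197 197 196 196 197 199 200 199 200 200 200 200 200 200 201 200 200 200
203 200 201 199 201 200 200 199 200 200 200 200 199 201 199 200 200 201 201 201 200 200 200 199 200 200 200 200 200 199 200 201 200 201 200 200 200
[[450.2617 189.8521]
 [451.347  183.9244]]
```

Run:
```python
from h import *
def asc(im,x0,y0,x1,y1):
    c=cv2.cvtColor(im["color"],cv2.COLOR_RGB2HSV).astype(int)
    print("    "+"".join(str(x//10%10) if x%10==0 else " " for x in range(x0,x1)))
    for y in range(y0,y1):
        print(y,"".join("r" if (c[y,x,0]<9 or c[y,x,0]>172) and c[y,x,1]>140 and c[y,x,2]>60 else "#" if c[y,x,2]<45 else "+" if c[y,x,2]<95 else "W" if c[y,x,2]>185 and c[y,x,1]<30 else "w" if c[y,x,1]<22 else "." for x in range(x0,x1)))
asc(load("t12"),210,245,285,305)
```

```text
1         2         3         4         5         6         7         8    
245 WWWWWWWWWWWWWWWWWWWWWWWWWWWWWWWWWWWWWWWWWWWWWWWWWWWWWWWWWWWWWWWWWWWWWWWWWWW
246 WWWWWWWWWWWWWWWWWWWWWWWWWWWWWWWWWWWWWWWWWWWWWWWWWWWWWWWWWWWWWWWWWWWWWWWWWWW
247 WWWWWWWWWWWWWWWWWWWWWWWWWWWWWWWWWWWWWWWWWWWWWWWWWWWWWWWWWWWWWWWWWWWWWWWWWWW
248 WWWWWWWWWWWWWWWWWWWWWWWWWWWWWWWWWWWWWWWWWWWWWWWWWWWWWWWWWWWWWWWWWWWWWWWWWWW
249 WWWWWWWWWWWWWWWWWWWWWWWWWWWWWWWWWWWWWWWWWWWWWWWWWWWWWWWWWWWWWWWWWWWWWWWWWWW
250 WWWWWWWWWWWWWWWWWWWWWWWWWWWWWWWWWWWWWWWWWWWWWWWWWWWWWWWWWWWWWWWWWWWWWWWWWWW
251 WWWWWWWWWWWWWWWWWWWWWWWWWWWWWWWWWWWWWWWWWWWWWWWWWWWWWWWWWWWWWWWWWWWWWWWWWWW
252 WWWWWWWWWWWWWWWWWWWWWWWWWWWWWWWWWWWW.WWWWWWWWWWWWWWWWWWWWWWWWWWWWWWWWWWWWWW
253 WWWWWWWWWWWWWWWWWWWWWWWWWWWWWW......w...w..WWWWWWWWWWWWWWWWWWWWWWWWWWWWWWWW
254 WWWWWWWWWWWWWWWWWWWWWWWWWW.w.....++++++.ww..ww..WWWWWWWWWWWWWWWWWWWWWWWWWWW
255 WWWWWWWWWWWWWWWWWWWWWWWWw.w.w++++#######+++++....WWWWWWWWWWWWWWWWWWWWWWWWWW
256 WWWWWWWWWWWWWWWWWWWWWWWW.++++#################++.WWWWWWWWWWWWWWWWWWWWWWWWWW
257 WWWWWWWWWWWWWWWWWWWWWWWW.+#####################+..WWWWWWWWWW
[... 3075 characters left out ...]
WWWWWWWWWWWWWWWWWWWWW.w+++++++++++++++++++++++++++++++++++++
297 WWWWWWWWWWWWWWWWWWWWWWWWWWWWWWWWWWW.w++++++++++++++++++++++++++++++++++++++
298 WWWWWWWWWWWWWWWWWWWWWWWWWWWWWWWWWW..+++++++++++++++++++++++++++++++++++++++
299 WWWWWWWWWWWWWWWWWWWWWWWWWWWWWWWWWWww+++++++++++++++++++++++++++++++++++++++
300 WWWWWWWWWWWWWWWWWWWWWWWWWWWWWWWWW.w++++++++++++++++++++++++++++++++++++++++
301 WWWWWWWWWWWWWWWWWWWWWWWWWWWWWWWW.w+++++++++++++++++++++++++++++++++++++++++
302 WWWWWWWWWWWWWWWWWWWWWWWWWWWWWWW.w++++++++++++++++++++++++++++++++++++++++++
303 WWWWWWWWWWWWWWWWWWWWWWWWWWWWWWWww++++++++++++++++++++++++++++++++++++++++++
304 WWWWWWWWWWWWWWWWWWWWWWWWWWWWWW.w+++++++++++++++++++++++++++++++++++++++++++
```

Run:
```python
from h import *
np.set_printoptions(precision=1,suppress=True)
t=load("t12");s=load("s12")
az=np.radians(99.5);u=np.array([np.cos(az),np.sin(az)]);n=np.array([u[1],-u[0]]);c=np.array([525.5,108.5])
W=lambda x,y,z:np.r_[c+x*n+y*u,z]
print("glass corners z26",proj(t,[W(18,12,26),W(-18,12,26),W(18,38,26),W(-18,38,26),W(-18,-38,26)]))
for th in(1.2,1.4,1.5,1.57,1.7,1.9):
    a,b=np.cos(th),np.sin(th); o=[]
    for T in(0,96):
        for out in(6,-21): o.append(np.round(np.r_[proj(t,W(30,-48+T*a-out*b,28+T*b+out*a))[0],proj(t,W(-30,-48+T*a-out*b,28+T*b+out*a))[0]],0))
    print(th,*o)
```

```text
glass corners z26 [[231.8 265.2]
 [234.7 280.8]
 [220.6 267.4]
 [223.5 283. ]
 [256.3 276.6]]
1.2 [259. 254. 264. 280.] [249. 257. 254. 283.] [237. 254. 242. 283.] [226. 257. 231. 285.]
1.4 [259. 254. 264. 280.] [248. 257. 253. 283.] [246. 253. 251. 281.] [234. 255. 239. 283.]
1.5 [259. 254. 264. 280.] [248. 257. 253. 283.] [250. 252. 255. 280.] [238. 254. 243. 282.]
1.57 [259. 254. 264. 280.] [248. 257. 252. 283.] [253. 251. 259. 279.] [241. 254. 246. 282.]
1.7 [259. 254. 264. 280.] [247. 257. 252. 283.] [259. 250. 264. 278.] [246. 252. 252. 281.]
1.9 [259. 254. 264. 280.] [248. 256. 252. 283.] [268. 248. 273. 277.] [256. 251. 261. 279.]
```

```bash
python3 -m inch '[0,0,0,0,-0.0463,0,-1,0,0,0,0,-0.0463,0,-1,0,0,0,0,-0.0463,0,-1,0,0,0,0,-0.0463,0,-1,0,0,0,0,-0.0463,0,-1,0,0,0,0,-0.0463,0,-1,0,0,0,0,0,0,-1,0,0,0,0,0,0,-1]'|sed -n 2,4p
python3 -c "
from kin import *
x=np.r_[np.array([525,110])-75*np.array([-.165,.986]),107]
plan(x,(180,0,99.5))"
```

```text
eef_pos: [546.8, -28.7, 147.7]
tool_rot: [-179.9, -0.3, 100.1]
wrist_force: [-0.4, -0.1, 0.4]
 at [546.8 -28.7 147.7] [-179.9   -0.3  100.1] w 11.5 F [-0.4 -0.1  0.4] t 66.9
 turn [-0.0005 -0.0016  0.0031] shift-now [0.1304 0.0042 0.0819] shift-after [0.1308 0.0028 0.0813]
```

```bash
python3 -m inch '[0,0.003,0.041,0,0,0.003,-1,0,0,0.041,0,0,0,-1,0.065,0,0,0,0,0,-1,0.065,0,0,0,0,0,-1,0,0,0,0,0,0,-1,0.02,0,0,0,0,0,-1,0.02,0,0,0,0,0,-1,0,0,0,0,0,0,-1]'|sed -n 2,4p
python3 -m inch '[0.0195,0,0.0073,0,0,0,-1,0.0195,0,0.0073,0,0,0,-1,0.0195,0,0.0073,0,0,0,-1,0.0187,0,0.009,0,0,0,-1,0.0187,0,0.009,0,0,0,-1,0.0153,0,0.014,0,0,0,-1,0.0153,0,0.014,0,0,0,-1,0.0113,0,0.018,0,0,0,-1,0.0113,0,0.018,0,0,0,-1,0.003,0,0.014,0,0,0,-1,0.003,0,0.014,0,0,0,-1,0.003,0,0.014,0,0,0,-1]'| sed -n 2,4p
python3 -m inch '[0,0,0,0,0,0,-1,0,0,0,0,0,0,-1]'| sed -n 2,4p
python3 -m inch '[0,0,0.004,0,0,0,-1,0,0,0,0,0,0,-1]'| sed -n 2,4p
```

```text
eef_pos: [535.0, 54.9, 107.6]
tool_rot: [180.0, -0.2, 99.4]
wrist_force: [0.2, 0.0, -0.6]
eef_pos: [522.2, 132.8, 34.5]
tool_rot: [180.0, -0.1, 99.4]
wrist_force: [1.1, -0.8, 2.1]
eef_pos: [522.1, 132.8, 34.9]
tool_rot: [180.0, -0.1, 99.4]
wrist_force: [-0.4, -0.1, 0.3]
eef_pos: [522.4, 132.9, 33.7]
tool_rot: [179.9, -0.1, 99.4]
wrist_force: [-2.6, -0.6, 8.5]
```

```bash
python3 -m inch '[0,0,-0.06,0,0,0,-1,0,0,-0.1,0,0,0,1,-0.1,0,0,0,0,0,1,-0.1,0,0,0,0,0,1,-0.1,0,0,0,0,0,1,-0.1,0,0,0,0,0,1,0,0,0,0,0,0,1]'|sed -n 2,3p
cat >> h.py <<'E'
def cass(tag,z=34,box=(200,225,300,310)):
    t=snap("top",tag);x0,y0,x1,y1=box
    v=cv2.resize(cv2.cvtColor(t["color"][y0:y1,x0:x1],cv2.COLOR_RGB2GRAY),None,fx=8,fy=8,interpolation=cv2.INTER_CUBIC)
    m=(v<85).astype(np.uint8);m=cv2.morphologyEx(m,cv2.MORPH_OPEN,np.ones((25,25)))
    cs,_=cv2.findContours(m,cv2.RETR_EXTERNAL,cv2.CHAIN_APPROX_NONE)
    for c in sorted(cs,key=cv2.contourArea)[::-1][:2]:
        b=cv2.boxPoints(cv2.minAreaRect(c)); P=np.array([onz(t,((x+.5)/8-.5+x0,(y+.5)/8-.5+y0),z)[:2] for x,y in b])
        e=P[1]-P[0],P[2]-P[1]; l=max(e,key=np.linalg.norm)
        print("rect ctr",P.mean(0).round(1),"sides",[round(float(np.linalg.norm(k)),1) for k in e],"az",round(float(np.degrees(np.arctan2(l[1],l[0]))%180),1),"fill",cv2.contourArea(c)/cv2.contourArea(b))
E
python3 -c "
from h import *
cass('t13'); redblob(26)
t=load('t13');c=cv2.cvtColor(t['color'],cv2.COLOR_RGB2HSV).astype(int)
for y in range(248,292): print(y,''.join('r' if (c[y,x,0]<12 or c[y,x,0]>168) and c[y,x,1]>30 and c[y,x,2]>60 else '#' if c[y,x,2]<50 else '+' if c[y,x,2]<110 else '.' for x in range(205,275)))
"
```

```text
eef_pos: [555.9, -68.0, 112.6]
tool_rot: [179.9, -0.1, 99.2]
rect ctr [543.2  50.7] sides [237.6, 141.1] az 129.0 fill 0.5351655153268636
rect ctr [448.7 -23.3] sides [9.8, 21.4] az 178.5 fill 0.8833024118738404
scene [([343.8, 204.4], [379.3, 65.6], 210), ([332.3, 225.9], [456.5, 1.3], 49), ([173.1, 371.1], [763.1, -424.3], 764)]
top [([482.7, 84.4], [949.9, -471.5], 280)]
248 ................................................+++++++++++++#########
249 ................................................+++++++++++++#########
250 ................................................+++++++++++++#########
251 ...............................................+++++++++++++##########
252 ...............................................+++++++++++++##########
253 ...............................................+++++++++++++##########
254 ..............................................++++++++++++++##########
255 ..............................................+++++++++++++###########
256 .............................................++++++++++++++##########+
257 ........................................++++
[... 1876 characters left out ...]
+++++###########+........
283 .............+#######################+++++++++++++##########+.........
284 .............+#######################+++++++++++++##########+.........
285 .............+#######################+++++++++++++##########+.........
286 .............+###################++++++++++++++++##########++.........
287 .............++#############+++++++++++++++++++++##########+..........
288 ..............+########++++++......+++++++++++++###########+..........
289 ..............+++++++++++..........+++++++++++++##########++..........
290 ..................+...............++++++++++++++##########+...........
291 ..................................+++++++++++++###########+...........
```

Run:
```python
from h import *
t=load("t13")
a,b,d=[onz(t,p,34)[:2] for p in((214.6,263.7),(218.7,288.6),(244.5,257.4))]
w=(a-b)/np.linalg.norm(a-b);u=np.array([-w[1],w[0]])
print(a,b,np.linalg.norm(a-b),"az edge",np.degrees(np.arctan2(u[1],u[0])),"az side",np.degrees(np.arctan2(*(a-d)[::-1])))
for az in(100,):
    u=np.array([np.cos(np.radians(az)),np.sin(np.radians(az))]);print("ctr",(a+b)/2-48*u, "pane",onz(t,(205+31.8,271.9),31)[:2])
```

```text
[545.2963 160.9649] [489.0569 152.3698] 56.892416312043466 az edge 98.68929280613007 az side 100.25433285250091
ctr [525.5117 109.3966] pane [525.572  111.3832]
```

```bash
python3 -c "
from kin import *
K=pickle.load(open('pics/K.pkl','rb'))
for z,L in((17,-15),(65,-15),(65,30),(65,75),(48,75),(48,-40),(90,0),(90,50)):
    q,e=best((525.5,110,z),99.8,L,1,K,5.1);print(z,L,q.round(0),round(e,2))
goal((525.5,110,17),99.8,-15,5.1,90)"
```

```text
17 -15 [ 15.  34. 105. -22.  45.  21.] 0.0
65 -15 [ 15.  30. 103. -20.  50.  18.] 0.0
65 30 [-14.  34. 103.  31.  61. -44.] 0.0
65 75 [-29.  58.  93.  49.  94. -67.] 0.0
48 75 [-29.  59.  93.  49.  93. -68.] 0.0
48 -40 [ 29.  40.  99. -43.  63.  47.] 0.0
90 0 [  4.  26. 103.   0.  51.  -5.] 0.0
90 50 [-23.  41.  99.  41.  77. -56.] 0.0
goal [522.1 129.4  90.5] at [554.3 -63.9 112.2] [-180.    -0.2   99.4] w 69.3 F [-0.4  0.3 -0.4] t 70.925
 turn [-0.0004 -0.0844 -0.0021] shift-now [ 0.3918 -0.0002  0.0447] shift-after [ 0.3898  0.0024 -0.0595]
```

```bash
python3 -m inch '[0.098,0,0,0,0,0,1,0.098,0,0,0,0,0,1,0.098,0,0,0,0,0,1,0.098,0,0,0,0,0,1,0,0,0,0,-0.0422,-0.001,1,0,0,0,0,-0.0422,-0.001,1,0,0,0,0,0,0,1,0,0,0,0,0,0,1]'|sed -n 2,5p
python3 -c "
from kin import *
goal((525.5,110,17),99.8,-15,5.1,0)"
```

```text
eef_pos: [522.1, 129.6, 112.7]
tool_rot: [-179.9, 14.9, 99.9]
wrist_force: [0.3, 0.3, -0.5]
width: 88.1
goal [526.1 106.5   3.6] at [522.1 129.6 112.7] [-179.9   14.9   99.9] w 88.1 F [ 0.3  0.3 -0.5] t 71.925
 turn [-0.0003 -0.0004  0.0006] shift-now [0.0109 0.0003 0.223 ] shift-after [0.0112 0.0001 0.223 ]
```

```bash
python3 -m inch '[0.011,0,0.07,0,0,0,1,0,0,0.07,0,0,0,1,0,0,0.06,0,0,0,1,0,0,0.014,0,0,0,1,0,0,0,0,0,0,1,0,0,0,0,0,0,1]'|sed -n 2,4p
python3 -c "
from kin import *
goal((525.5,110,17),99.8,-15,5.1,0)"
```

```text
eef_pos: [527.5, 106.7, 9.3]
tool_rot: [179.9, 15.0, 99.7]
wrist_force: [0.2, -0.2, 0.8]
goal [526.1 106.5   3.6] at [527.5 106.7   9.3] [179.9  15.   99.7] w 87.6 F [ 0.2 -0.2  0.8] t 72.675
 turn [ 0.0004  0.0001 -0.0003] shift-now [ 0.0029 -0.0029  0.011 ] shift-after [ 0.0029 -0.0029  0.011 ]
```

```bash
python3 -m inch '[0.0029,-0.0029,0.011,0,0,0,1,0,0,0,0,0,0,1,0,0,0,0,0,0,1]'|sed -n 2,4p
python3 -m inch '[0,0,0,0,0,0,-1,0,0,0,0,0,0,-1,0,0,0,0,0,0,-1,0,0,0,0,0,0,-1,0,0,0,0,0,0,-1,0,0,0,0,0,0,-1]'|sed -n 2,6p
python3 -m inch '[-0.0005,0,-0.002,0,0,0,-1,-0.001,0,-0.004,0,0,0,-1,-0.0013,0,-0.005,0,0,0,-1,0,0,0,0,0,0,-1,0,0,0,0,0,0,-1]'|sed -n 2,6p
```

```text
eef_pos: [525.8, 106.7, 2.8]
tool_rot: [180.0, 15.0, 99.8]
wrist_force: [1.8, 0.9, 1.8]
eef_pos: [524.7, 106.1, 2.6]
tool_rot: [-179.9, 15.1, 99.8]
wrist_force: [-1.5, 0.6, 6.8]
width: 59.8
grip_force: 34.5
eef_pos: [525.0, 106.4, 8.0]
tool_rot: [-180.0, 15.0, 99.8]
wrist_force: [0.6, 0.5, -5.9]
width: 59.8
grip_force: 30.0
```

```bash
python3 -m inch '[-0.0008,0,-0.003,0,0,0,-1,-0.0018,0,-0.007,0,0,0,-1,-0.0026,0,-0.0097,0,0,0,-1,-0.0026,0,-0.0097,0,0,0,-1,-0.0026,0,-0.0097,0,0,0,-1,-0.0026,0,-0.0097,0,0,0,-1,-0.0026,0,-0.0097,0,0,0,-1,-0.0026,0,-0.0097,0,0,0,-1,-0.0026,0,-0.0097,0,0,0,-1,-0.0018,0,-0.007,0,0,0,-1,-0.0008,0,-0.003,0,0,0,-1,0,0,0,0,0,0,-1]'|sed -n 2,6p
python3 - <<'E'
from h import *
s=snap("scene","s14");c=cv2.cvtColor(s["color"],cv2.COLOR_RGB2HSV).astype(int)
p=proj(s,(525,108,30))[0];print(p)
for y in range(205,262): print(y,''.join('r' if (c[y,x,0]<9 or c[y,x,0]>172) and c[y,x,1]>150 and c[y,x,2]>80 else '#' if c[y,x,2]<45 else '+' if c[y,x,2]<130 else '.' for x in range(345,425)))
E
```

```text
eef_pos: [525.1, 106.5, 53.6]
tool_rot: [-180.0, 15.1, 99.8]
wrist_force: [0.3, -0.4, -4.8]
width: 60.0
grip_force: 30.0
[386.36   230.9095]
205 +++++++++++++++++++++++++.......++#######################+++++++++++++++++++++++
206 ++++++++++++++++++++++++........+#############+#########++++++++++++++++++++++++
207 +++++++++++++++++++++..........++##########++++++#######++++++++++++++++++++++++
208 .+++++++++++++++++++.........+++########+++++++++++#####+++++++++++++++++#######
209 ..++++++++++++++++++......++++########+++++......+++###++++++++++##++++#########
210 ...++++++++++++++++++++++++##########++++.........++++#++++++++++###++++########
211 .....++++++++++++++++++###############++...........+++++++++++++#####++++#######
212 .......++++++++++++++++###############+++...........++++++++++++######+++#######
213 ........++++++++++++++++################++.........++++++++++++#######++++######
214 ..........+++++++++++++++################++......++++++++++++++#######+++++#####
215 ..........++++++++++++++++################+++++++++##+++++++++########++++++####
216 ...........+++++++++
[... 3185 characters left out ...]
++++++++++++++++....
254 ....................................................+++++++++++++++++++++.......
255 .....................................................+++++++++++++++++..........
256 .....................................................++++++++++++++++...........
257 .....................................................++++++++++++...............
258 ......................................................+++++++++.................
259 .........................................................++.....................
260 ................................................................................
261 ................................................................................
```

```bash
python3 -m inch '[0,0,0,0,0.008,0,-1,0,0,0,0,0.017,0,-1,0,0,0,0,0.025,0,-1,0,0,0,0,0.025,0,-1,0,0,0,0,0.025,0,-1,0,0,0,0,0.025,0,-1,0,0,0,0,0.025,0,-1,0,0,0,0,0.025,0,-1,0,0,0,0,0.025,0,-1,0,0,0,0,0.025,0,-1,0,0,0,0,0.025,0,-1,0,0,0,0,0.025,0,-1]'|sed -n 2,6p
python3 -m inch '[0,0,0,0,0.025,0,-1,0,0,0,0,0.025,0,-1,0,0,0,0,0.025,0,-1,0,0,0,0,0.025,0,-1,0,0,0,0,0.025,0,-1,0,0,0,0,0.025,0,-1,0,0,0,0,0.025,0,-1,0,0,0,0,0.025,0,-1,0,0,0,0,0.017,0,-1,0,0,0,0,0.008,0,-1,0,0,0,0,0,0,-1,0,0,0,0,0,0,-1]'|sed -n 2,6p
cat >> h.py <<'E'
def asc(s,x0,y0,x1,y1,lo=45,hi=130):
    c=cv2.cvtColor(s["color"],cv2.COLOR_RGB2HSV).astype(int); print("    "+"".join(str(x//10%10) if x%10==0 else " " for x in range(x0,x1)))
    for y in range(y0,y1): print(y,''.join('r' if (c[y,x,0]<9 or c[y,x,0]>172) and c[y,x,1]>150 and c[y,x,2]>80 else '#' if c[y,x,2]<lo else '+' if c[y,x,2]<hi else 'W' if c[y,x,1]<18 and c[y,x,2]>150 else '.' for x in range(x0,x1)))
E
python3 - <<'E'
from h import *
asc(snap("scene","s15"),345,195,425,255)
E
```

```text
eef_pos: [526.0, 105.3, 53.5]
tool_rot: [179.9, -34.5, 99.9]
wrist_force: [0.8, 0.1, -6.4]
width: 59.8
grip_force: 30.0
eef_pos: [525.4, 106.3, 53.7]
tool_rot: [179.9, -74.8, 99.9]
wrist_force: [0.2, -0.2, -5.1]
width: 59.7
grip_force: 30.0
         5         6         7         8         9         0         1         2    
195 ...................................................................+++++++++....
196 ...............W...................................................+##++++++....
197 .............W...W.................................................+###++++++...
198 ..................................++...............................+####++++++..
199 ...............................++++++..............................+#####++++++.
200 ............................++++#####++...........................++######++++++
201 ++++......................+++#########++..........................++#######+++++
202 +++++.....................+############++.........................++########++++
203 ####+++..................++##############++.......................+#########++++
204 #####
[... 3625 characters left out ...]
....................
247 ...+.......++###############+++++++++##++++++++.................................
248 ...++.......++##############+++++++++++++++++++.................................
249 ....+........+##############++++++++++++++++++++................................
250 ++...++......+#############++++++++++++++++++++.................................
251 +++...++.....+#######+#####++++++++++++++++++...................................
252 ++++....++...++############+++++++++++++++......................................
253 +++++....+...++###+#######+++++++++++++.........................................
254 ++++++....+..++###########+++++++++++...........................................
```

```bash
python3 -m inch '[-0.004,0,0.001,0,0,0,-1,-0.008,0,0.002,0,0,0,-1,-0.004,0,0.001,0,0,0,-1,0,0,0,0,0,0,-1,0,0,0,0,0,0,-1]'|sed -n 2,4p
python3 -m inch '[-0.003,0,0.0008,0,0,0,-1,0,0,0,0,0,0,-1,0,0,0,0,0,0,-1]'|sed -n 2,4p
```

```text
eef_pos: [525.1, 106.4, 45.3]
tool_rot: [-179.8, -75.0, 99.6]
wrist_force: [-0.5, 0.4, -5.8]
eef_pos: [525.2, 106.3, 43.8]
tool_rot: [-179.9, -74.9, 99.7]
wrist_force: [0.5, -0.4, -5.5]
```

```bash
python3 -m inch '[-0.002,0,0.0005,0,0,0,-1,0,0,0,0,0,0,-1,0,0,0,0,0,0,-1]'|sed -n 2,4p
python3 -m inch '[-0.002,0,0.0005,0,0,0,-1,0,0,0,0,0,0,-1,0,0,0,0,0,0,-1]'|sed -n 2,4p
```

```text
eef_pos: [525.1, 106.3, 42.8]
tool_rot: [-179.9, -74.9, 99.7]
wrist_force: [-0.2, 0.1, -5.2]
eef_pos: [525.2, 106.3, 41.9]
tool_rot: [-179.9, -75.0, 99.7]
wrist_force: [-0.1, 0.3, -3.8]
```

```bash
python3 -m inch '[-0.0015,0,0.0004,0,0,0,-1,0,0,0,0,0,0,-1,0,0,0,0,0,0,-1]'|sed -n 2,4p
python3 -m inch '[0,0,0,0,0,0,-0.2,0,0,0,0,0,0,0.5,0,0,0,0,0,0,1,0,0,0,0,0,0,1,0,0,0,0,0,0,1,0,0,-0.02,0,0,0,1,0,0,-0.05,0,0,0,1,0,0,-0.08,0,0,0,1,0,0,-0.08,0,0,0,1,0,0,0,0,0,0,1,0,0,0,0,0,0,1]'|sed -n 2,5p
python3 - <<'E'
from h import *
asc(snap("scene","s16"),345,195,425,258); asc(snap("top","t16"),205,245,275,300,50,110)
E
```

```text
eef_pos: [525.2, 106.3, 41.9]
tool_rot: [-180.0, -75.0, 99.7]
wrist_force: [-0.6, -3.0, 4.5]
eef_pos: [544.0, -3.9, 70.9]
tool_rot: [-179.9, -74.9, 99.6]
wrist_force: [-0.6, 0.3, -1.1]
width: 87.5
         5         6         7         8         9         0         1         2    
195 ...................................................................+++++++++....
196 ...............W...................................................++#++++++....
197 .............W...W.................................................+###++++++...
198 ...................................................................+###+++++++..
199 ...................................................................+#####++++++.
200 ...................................................................+######++++++
201 ..................................................................++#######+++++
202 ..................................................................++#######+++++
203 ................................++++..............................+#########++++
204 .............................++++##+++...........
[... 8036 characters left out ...]
.........................
291 ......................................................................
292 ......................................................................
293 ......................................................................
294 ......................................................................
295 ......................................................................
296 ......................................................................
297 ......................................................................
298 ......................................................................
299 ......................................................................
```

```bash
python3 -m inch '[0.087,0,-0.0233,0,0,0,1,0.087,0,-0.0233,0,0,0,1,0.087,0,-0.0233,0,0,0,1,0.087,0,-0.0233,0,0,0,1,0,0,0,0,-0.0492,0,1,0,0,0,0,-0.0492,0,1,0,0,0,0,-0.0492,0,1,0,0,0,0,-0.0492,0,1,0,0,0,0,-0.0492,0,1,0,0,0,0,-0.0492,0,1,0,0,0,0,-0.0492,0,1,0,0,0,0,-0.0492,0,1]'|sed -n 2,3p
python3 -m inch '[0,0,0,0,-0.0492,0,1,0,0,0,0,-0.0492,0,1,0,0,0,0,-0.0492,0,1,0,0,0,0,-0.0492,0,1,0,0,0,0,-0.0492,0,1,0,0,0,0,0,0,1,0,0,0,0,0,0,1]'|sed -n 2,3p
python3 -c "
from kin import *
t=load('t16');print(onz(t,(244.3,269.7),96))
goal((527.6,92.1,48),99.8,-40,8,110)"
```

```text
eef_pos: [543.3, -2.1, 251.1]
tool_rot: [-180.0, -3.8, 99.8]
eef_pos: [543.7, -2.6, 250.7]
tool_rot: [-179.9, 40.1, 99.9]
[526.9859  84.1101  96.    ]
goal [516.8 154.8 123.8] at [543.7  -2.6 250.7] [-179.9   40.1   99.9] w 88.0 F [-0.2  0.7 -0.6] t 85.0
 turn [-0.0003  0.0003  0.0006] shift-now [ 0.4077  0.0011 -0.0113] shift-after [ 0.4077  0.0004 -0.0109]
```

```bash
python3 -m inch '[0.102,0,0,0,0,0,1,0.102,0,0,0,0,0,1,0.102,0,0,0,0,0,1,0.102,0,0,0,0,0,1,0,0,0,0,0,0,1,0,0,0,0,0,0,1]'|sed -n 2,3p
python3 -c "
from kin import *
goal((527.6,92.1,48),99.8,-40,8,0)"
```

```text
eef_pos: [518.3, 149.7, 120.3]
tool_rot: [180.0, 40.1, 99.7]
goal [528.8  85.1  39.6] at [518.3 149.7 120.3] [180.   40.1  99.7] w 88.0 F [ 0.6 -0.1  0.9] t 85.75
 turn [-0.0003  0.0008 -0.0004] shift-now [ 0.0042 -0.0012  0.2078] shift-after [ 0.0037 -0.0013  0.2078]
```

```bash
python3 -m inch '[0.004,-0.0012,0.05,0,0,0,1,0,0,0.05,0,0,0,1,0,0,0.05,0,0,0,1,0,0,0.04,0,0,0,1,0,0,0.012,0,0,0,1,0,0,0,0,0,0,1,0,0,0,0,0,0,1]'|sed -n 2,4p
python3 -c "
from kin import *
goal((527.6,92.1,48),99.8,-40,8,0)"
```

```text
eef_pos: [528.2, 88.4, 41.5]
tool_rot: [180.0, 40.2, 99.8]
wrist_force: [-1.0, 0.3, -0.5]
goal [528.8  85.1  39.6] at [528.2  88.4  41.5] [180.   40.2  99.8] w 88.0 F [-1.   0.3 -0.5] t 86.625
 turn [ 0.0002  0.0009 -0.0001] shift-now [-0.0026  0.      0.0071] shift-after [-0.0026  0.      0.0071]
```

```bash
python3 -m inch '[-0.0026,0,0.0071,0,0,0,1,0,0,0,0,0,0,1,0,0,0,0,0,0,1,0,0,0,0,0,0,-1,0,0,0,0,0,0,-1,0,0,0,0,0,0,-1,0,0,0,0,0,0,-1,0,0,0,0,0,0,-1,0,0,0,0,0,0,-1]'|sed -n 2,6p
python3 -m inch '[-0.002,0,-0.0024,0,0,0,-1,-0.006,0,-0.007,0,0,0,-1,-0.012,0,-0.014,0,0,0,-1,-0.02,0,-0.024,0,0,0,-1,-0.03,0,-0.036,0,0,0,-1,-0.03,0,-0.036,0,0,0,-1,-0.02,0,-0.024,0,0,0,-1,-0.006,0,-0.007,0,0,0,-1,0,0,0,0,0,0,-1,0,0,0,0,0,0,-1]'|sed -n 2,6p
```

```text
eef_pos: [528.5, 84.7, 39.0]
tool_rot: [-180.0, 40.2, 99.8]
wrist_force: [0.8, 0.4, -0.5]
width: 59.8
grip_force: 30.0
eef_pos: [527.8, 84.8, 136.4]
tool_rot: [-179.8, 40.2, 99.9]
wrist_force: [-0.3, 0.1, -5.4]
width: 59.8
grip_force: 30.0
```

Held and lifted. Now I'll rotate 90° about tool y.

```bash
python3 -m inch '[0,0,0,0,0.008,0,-1,0,0,0,0,0.017,0,-1,0,0,0,0,0.025,0,-1,0,0,0,0,0.025,0,-1,0,0,0,0,0.025,0,-1,0,0,0,0,0.025,0,-1,0,0,0,0,0.025,0,-1,0,0,0,0,0.025,0,-1,0,0,0,0,0.025,0,-1,0,0,0,0,0.025,0,-1,0,0,0,0,0.025,0,-1,0,0,0,0,0.025,0,-1]'|sed -n 2,6p
python3 -m inch '[0,0,0,0,0.025,0,-1,0,0,0,0,0.025,0,-1,0,0,0,0,0.025,0,-1,0,0,0,0,0.025,0,-1,0,0,0,0,0.025,0,-1,0,0,0,0,0.025,0,-1,0,0,0,0,0.025,0,-1,0,0,0,0,0.025,0,-1,0,0,0,0,0.017,0,-1,0,0,0,0,0.008,0,-1,0,0,0,0,0,0,-1,0,0,0,0,0,0,-1]'|sed -n 2,6p
python3 - <<'E'
from kin import *
K=pickle.load(open('pics/K.pkl','rb'))
for p in((527,85,140),(560,200,150),(582.2,315.6,120),(582.2,315.6,67)):
    q,e=best(p,86.9,50,1,K,8);print(p,q.round(0),round(e,2))
asc(snap("scene","s17"),345,180,425,240)
goal((582.2,315.6,110),86.9,50,6.7,0)
E
```

```text
eef_pos: [527.5, 84.2, 137.0]
tool_rot: [-179.9, -9.4, 99.8]
wrist_force: [0.1, 0.8, -6.5]
width: 60.3
grip_force: 30.0
eef_pos: [528.3, 85.2, 137.3]
tool_rot: [-180.0, -49.8, 99.8]
wrist_force: [0.2, 0.1, -4.9]
width: 60.0
grip_force: 30.0
(527, 85, 140) [-28.  34. 104.  46.  75. -51.] 0.0
(560, 200, 150) [-16.  33. 104.  53.  69. -44.] 0.0
(582.2, 315.6, 120) [ -4.  36. 102.  61.  61. -41.] 0.0
(582.2, 315.6, 67) [ -4.  42. 103.  64.  59. -48.] 0.0
         5         6         7         8         9         0         1         2    
180 +#################################+######+++....................................
181 +++#######################################+++...................................
182 ++++######+++++++++#######################+++++.................................
183 ++++######+..++...+######################+++++++................................
184 +++######++.......+##############+#######++++++++...............................
185 +++######++......++#############++######+++++++++...............................
186 .++######+++.....+##############++#####+++++++
[... 4041 characters left out ...]
......................+++++++++..........................................
235 ....................++.....++++++++++++.........................................
236 ...............++++++++++++++++++++++++++.......................................
237 ...........+++++++++++++++++++++++++++++++......................................
238 ......++++++++++++++++++++++++++++++++++++......................................
239 +.++++++++++++++++++++++++++++++++++++++++++....................................
goal [582.7 325.  102.1] at [528.2  85.3 137.5] [180.  -49.8  99.8] w 59.9 F [ 0.  -0.6 -5. ] t 92.05
 turn [-0.055   0.0013  0.0463] shift-now [0.2391 0.1892 0.3921] shift-after [0.2573 0.0828 0.4167]
```

```bash
python3 - <<'E'
from h import *
for tag in("t12","t16"):
    t=load(tag);x0,y0,x1,y1=112,222,182,272;k=8
    v=cv2.resize(cv2.cvtColor(t["color"][y0:y1,x0:x1],cv2.COLOR_RGB2GRAY),None,fx=k,fy=k,interpolation=cv2.INTER_CUBIC)
    m=(v<130).astype(np.uint8); n,l,st_,ce=cv2.connectedComponentsWithStats(m); P=[]
    for i in range(1,n):
        if 60<st_[i,4]<4000:
            uv=((ce[i][0]+.5)/k-.5+x0,(ce[i][1]+.5)/k-.5+y0);p=onz(t,uv,55)[:2];P.append(p);print(tag,np.round(uv,1),st_[i,2:],p.round(1))
E
python3 -m inch '[0,0,0,-0.0275,0.0007,0.0232,-1,0,0,0,-0.0275,0.0006,0.0231,-1,0,0,0,0,0,0,-1,0,0,0,0,0,0,-1]'|sed -n 2,4p
python3 -c "
from kin import *
goal((582.2,315.5,110),86.9,50,7.3,0)"
```

```text
t12 [127.8 232.3] [ 55  19 865] [620.1 353.5]
t12 [162.6 233.2] [ 55  19 900] [615.6 273.5]
t12 [120.7 248.1] [  32  155 3563] [584.8 369.5]
t12 [167.8 250. ] [  28  153 3369] [577.5 261.6]
t12 [126.  264.1] [ 56  18 839] [548.5 357.2]
t12 [160.9 265.1] [ 55  16 746] [544.2 277.5]
t16 [112.  229.2] [ 12 147 993] [628.3 390.2]
t16 [127.7 232.3] [  60   22 1155] [620.1 353.5]
t16 [162.5 233.2] [  59   23 1171] [615.6 273.6]
t16 [154.6 242. ] [12 14 99] [596.3 291.7]
t16 [156.1 251.1] [ 6 15 71] [575.8 288.2]
t16 [151.1 258.1] [ 85  59 747] [560.5 299.7]
t16 [139.9 260. ] [ 50  22 328] [556.9 325.4]
t16 [126.  264.1] [  60   22 1111] [548.5 357.3]
t16 [160.8 265.1] [  61   18 1023] [544.2 277.6]
eef_pos: [528.8, 84.9, 137.5]
tool_rot: [179.9, -50.0, 87.0]
wrist_force: [-0.2, -0.9, -5.1]
goal [582.7 324.4 102.5] at [528.8  84.9 137.5] [179.9 -50.   87. ] w 59.9 F [-0.2 -0.9 -5.1] t 92.55
 turn [-0.0001  0.      0.0004] shift-now [0.2576 0.0821 0.4159] shift-after [0.2577 0.0816 0.416 ]
```

```bash
python3 -m inch '[0.0129,0.0041,0.0208,0,0,0,-1,0.0257,0.0082,0.0416,0,0,0,-1,0.0257,0.0082,0.0416,0,0,0,-1,0.0257,0.0082,0.0416,0,0,0,-1,0.0257,0.0082,0.0416,0,0,0,-1,0.0257,0.0082,0.0416,0,0,0,-1,0.0257,0.0082,0.0416,0,0,0,-1,0.0257,0.0082,0.0416,0,0,0,-1,0.0257,0.0082,0.0416,0,0,0,-1,0.0257,0.0082,0.0416,0,0,0,-1,0.0129,0.004,0.0208,0,0,0,-1,0,0,0,0,0,0,-1]'|sed -n 2,4p
python3 -m inch '[0,0,0,0,0,0,-1,0,0,0,0,0,0,-1]'|sed -n 2,5p
python3 -c "
from kin import *
goal((581.8,315.5,78),86.9,50,7.3,0)"
```

```text
eef_pos: [581.9, 325.5, 101.7]
tool_rot: [-179.9, -50.0, 86.9]
wrist_force: [0.3, 0.3, -4.9]
eef_pos: [582.7, 323.6, 102.1]
tool_rot: [-179.9, -50.0, 86.8]
wrist_force: [-0.1, 0.1, -5.2]
width: 60.0
goal [582.3 324.4  70.5] at [582.7 323.6 102.1] [-179.9  -50.    86.8] w 60.0 F [-0.1  0.1 -5.2] t 94.3
 turn [ 0.0003 -0.0002 -0.0005] shift-now [-0.0474 -0.0009  0.0419] shift-after [-0.0474 -0.0009  0.0419]
```

```bash
python3 -m inch '[-0.012,0,0.0105,0,0,0,-1,-0.016,-0.0009,0.014,0,0,0,-1,-0.012,0,0.0105,0,0,0,-1,-0.0074,0,0.0069,0,0,0,-1,0,0,0,0,0,0,-1,0,0,0,0,0,0,-1]'|sed -n 2,4p
python3 -c "
from kin import *
goal((581.8,315.5,67.5),86.9,50,7.3,0)"
```

```text
eef_pos: [582.1, 325.3, 70.6]
tool_rot: [-180.0, -50.1, 86.8]
wrist_force: [0.1, -0.3, -5.4]
goal [582.3 324.4  60. ] at [582.1 325.3  70.6] [-180.   -50.1   86.8] w 59.7 F [ 0.1 -0.3 -5.4] t 95.05
 turn [ 0.0001 -0.0003 -0.0003] shift-now [-0.0173  0.0005  0.0123] shift-after [-0.0173  0.0005  0.0123]
```

```bash
python3 -m inch '[-0.005,0.0003,0.003,0,0,0,-1,-0.004,0,0.003,0,0,0,-1,0,0,0,0,0,0,-1,0,0,0,0,0,0,-1]'|sed -n 2,4p
python3 -m inch '[-0.004,0,0.0032,0,0,0,-1,0,0,0,0,0,0,-1,0,0,0,0,0,0,-1]'|sed -n 2,4p
python3 -m inch '[-0.004,0,0.0032,0,0,0,-1,0,0,0,0,0,0,-1,0,0,0,0,0,0,-1]'|sed -n 2,4p
```

```text
eef_pos: [582.1, 324.6, 65.1]
tool_rot: [-179.9, -50.0, 86.8]
wrist_force: [0.8, 0.2, -4.3]
eef_pos: [582.1, 324.6, 62.5]
tool_rot: [-179.9, -50.0, 86.8]
wrist_force: [-0.4, -0.6, -5.2]
eef_pos: [582.1, 324.5, 59.8]
tool_rot: [-179.9, -50.0, 86.8]
wrist_force: [0.7, 0.2, -6.2]
```

```bash
python3 -m inch '[-0.0015,0,0.0012,0,0,0,-1,0,0,0,0,0,0,-1,0,0,0,0,0,0,-1]'|sed -n 2,4p
python3 -m inch '[-0.0015,0,0.0012,0,0,0,-1,0,0,0,0,0,0,-1,0,0,0,0,0,0,-1]'|sed -n 2,4p
```

```text
eef_pos: [582.1, 324.7, 59.6]
tool_rot: [-180.0, -50.1, 86.8]
wrist_force: [-2.3, -2.8, 3.8]
eef_pos: [582.1, 324.7, 59.6]
tool_rot: [-180.0, -50.2, 86.9]
wrist_force: [-4.2, -6.2, 8.8]
```

```bash
python3 -m inch '[0,0,0,0,0,0,0.5,0,0,0,0,0,0,0.5,0,0,0,0,0,0,0.7,0,0,0,0,0,0,0.7,0,0,-0.03,0,0,0,0.7,0,0,-0.08,0,0,0,0.7,0,0,-0.08,0,0,0,0.7,0,0,-0.08,0,0,0,0.7,0,0,-0.08,0,0,0,0.7,0,0,-0.08,0,0,0,0.7,0,0,0,0,0,0,0.7,0,0,0,0,0,0,0.7]'|sed -n 2,4p
python3 - <<'E'
from h import *
t=snap("top","t20"); asc(t,105,220,190,325,50,110)
E
```

```text
eef_pos: [572.7, 159.8, 195.6]
tool_rot: [-179.9, -50.0, 86.7]
wrist_force: [-0.4, 0.4, -0.0]
         1         2         3         4         5         6         7         8         
220 .........WWWWWWWWWWWWWWWWWWWWWWWWWWWWWWWWWWWWWWWWWWWWWWWWWWWWWWWWWWWWW...W.++++#+++..
221 .........WWWWWWWWWWWWWWWWWWWWWWWWWWWWWWWWWWWWWWWWWWWWWWWWWWWWWWWWWWWWWWWWWW.+++###++.
222 .........WW..WWWWWWWWWWWWWWWWWWWWWWWWWWWWWWWWWWWWWWWWWWWWWWWWWWWWWWWWWWWWWW.+++####+.
223 .........WW...WWWWWWWWWWWWWWWWWWWWWWWWWWWWWWWWWWWWWWWWWWWWWWWWWWWWWWWWWWWWW.+++####+.
224 .........WWWWWWWWWWWWWWWWWWWWWWWWWWWWWWWWWWWWWWWWWWWWWWWWWWWWWWWWWWWWW..WWW.+++####+.
225 .........WWWWWWWWWWWWWWWWWWWWWWWWWWWWWWWWWWWWWWWWWWWWWWWWWWWWWWWWWWWWWWWWWW.+++####+.
226 .........WWWWWWWWWWWWWWWWWWWWWWWWWWWWWWWWWWWWWWWWWWWWWWWWWWWWWWWWWWWWWWWWWW++++####+.
227 .........WWWWWWWWWWWWWWWWWWWWWWWWWWWWWWWWWWWWWWWWWWWWWWWWWWWWWWWWWWWWWWWWWW++++####+.
228 ........WWWWWWWWWWWWWWWWWWWWWWWWWWWWWWWWWWWWWWWWWWWWWWWWWWWWWWWWWWWWWWWWWWW++++####+.
229 ........WWWWWWWWWWWWWWWWWWWWWWWWWWWWWWWWWWWWWWWWWWWWWWWWWWWWWWWWWWWWWWWWWWW++++####+.
230 ........WWWW
[... 7833 characters left out ...]
WWWWWWWWWWWW.++#++############++.WWWWWWWWWWWWWWWWWWWWWW.++++####+.....
318 ....WW..WWWWWWWWWWWWWWWWWWWW.+++++#++######++.WWWWWWWWWWWWWWWWWWWWWWWW.++++####+.....
319 ....WW..WWWWWWWWWWWWWWWWWWWWW..+++++++##++++.WWWWWWWWWWWWWWWWWWWWWWWWW.+++#####+.....
320 ...WWWWWWWWWWWWWWWWWWWWWWWWWWWW..++++++++..WWWWWWWWWWWWWWWWWWWWWWW.WWW.++++####+.....
321 ....WWWWWWWWWWWWWWWWWWWWWWWWWWWWWWWWWWWWWWWWWWWWWWWWWWWWWWWWWWWWWW.WWW.+++#####+.....
322 ..+.WWW....WWWWWWWWWWWWWWWWWWWWWWWWWWWWWWWWWWWWWWWWWWWWWWWWWWWWWWWWWWW.+++#####+.....
323 ..+++++++++++.....................WWWWWWWWWWWWWWWWWWWWWWWWWWWWWWWWWWWW.+++#####+.....
324 ..+++++++++++++++++++++++++++++++++........................WWWWWWWWWW..+++#####+.....
```

The cassette lies in the seat between the stops with its base face up. Next I'll nudge the dial by re-gripping it on its true axis.

```bash
python3 -m inch '[0,0,0,0,-0.0463,0,-0.1,0,0,0,0,-0.0463,0,-0.1,0,0,0,0,-0.0463,0,-0.1,0,0,0,0,-0.0463,0,-0.1,0,0,0,0,-0.0463,0,-0.1,0,0,0,0,-0.0463,0,-0.1,0,0,0,0,0,0.049,-0.1,0,0,0,0,0,0.049,-0.1,0,0,0,0,0,0.049,-0.1,0,0,0,0,0,0.048,-0.1,0,0,0,0,0,0,-0.1,0,0,0,0,0,0,-0.1]'|sed -n 2,4p
python3 -c "
from h import *
plan((457,323,130),(180,0,51.7))"
```

```text
eef_pos: [572.4, 160.4, 195.3]
tool_rot: [-179.9, 0.0, 52.0]
wrist_force: [-0.1, -0.5, 0.6]
 at [572.4 160.4 195.3] [-179.9    0.    52. ] w 39.6 F [-0.1 -0.5  0.6] t 100.1
 turn [-0.0007  0.0003  0.0015] shift-now [ 0.114  -0.3818  0.1313] shift-after [ 0.1121 -0.3827  0.1305]
```

```bash
python3 -m inch '[0.0228,-0.0764,0,0,0,0,-0.1,0.0228,-0.0764,0,0,0,0,-0.1,0.0228,-0.0764,0,0,0,0,-0.1,0.0228,-0.0764,0,0,0,0,-0.1,0.0228,-0.0764,0,0,0,0.0015,-0.1,0,0,0.065,0,0,0,-0.1,0,0,0.06,0,0,0,-0.1,0,0,0,0,0,0,-0.1,0,0,0,0,0,0,-0.1]'|sed -n 2,4p
python3 -c "
from h import *
plan((457,323,66),(180,0,51.7))"
```

```text
eef_pos: [458.9, 323.2, 134.5]
tool_rot: [-180.0, -0.1, 51.5]
wrist_force: [0.0, -0.5, 0.2]
 at [458.9 323.2 134.5] [-180.    -0.1   51.5] w 39.5 F [ 0.  -0.5  0.2] t 101.225
 turn [-0.0002 -0.0003 -0.001 ] shift-now [-0.0028 -0.0026  0.137 ] shift-after [-0.0027 -0.0027  0.137 ]
```

```bash
python3 -m inch '[-0.0027,-0.0027,0.06,0,0,0,-0.1,0,0,0.06,0,0,0,-0.1,0,0,0.015,0,0,0,-0.1,0,0,0,0,0,0,-0.1,0,0,0,0,0,0,-0.1,0,0,0,0,0,0,-1,0,0,0,0,0,0,-1,0,0,0,0,0,0,-1,0,0,0,0,0,0,-1]'|sed -n 2,6p
python3 -m inch '[0,0,0,0,0,0.013,-1,0,0,0,0,0,0.013,-1,0,0,0,0,0,0,-1,0,0,0,0,0,0,-1]'|sed -n 2,6p
```

```text
eef_pos: [455.5, 323.7, 66.5]
tool_rot: [-179.8, -0.0, 51.4]
wrist_force: [-3.7, 3.7, 3.5]
width: 10.7
grip_force: 30.0
eef_pos: [455.5, 323.7, 66.5]
tool_rot: [-179.8, -0.0, 46.8]
wrist_force: [-4.5, 3.8, 4.3]
width: 10.8
grip_force: 30.0
```

```bash
python3 -m inch '[0,0,0,0,0,0.008,-1,0,0,0,0,0,0,-1,0,0,0,0,0,0,-1]'|sed -n 3,3p
python3 -m inch '[0,0,0,0,0,0,-0.5,0,0,0,0,0,0,-0.2,0,0,0,0,0,0,-0.2,0,0,-0.05,0,0,0,-0.2,0,0,-0.1,0,0,0,-0.2,0,0,-0.1,0,0,0,-0.2,0,0.1,0,0,0,0,-0.2,0,0.1,0,0,0,0,-0.2,0,0.1,0,0,0,0,-0.2,0,0.1,0,0,0,0,-0.2,0,0,0,0,0,0,-0.2,0,0,0,0,0,0,-0.2]'|sed -n 2,4p
python3 - <<'E'
from h import *
t=snap("top","t21"); c=cv2.cvtColor(t["color"],cv2.COLOR_RGB2HSV).astype(int)
for y in range(292,308): print(y,' '.join('%3s'%('R' if c[y,x,1]>110 and (c[y,x,0]<9 or c[y,x,0]>172) else c[y,x,2]) for x in range(127,152)))
M=np.array([477.1,344.4]);
for ax in((457,322.8),(455.7,323.7)):
    ax=np.array(ax);d=(M-ax)/np.linalg.norm(M-ax);print("pred tip px if set, z 61/77:",[proj(t,np.r_[ax+24*d,z])[0].round(1) for z in(61,77)],"mid r18 z77",proj(t,np.r_[ax+16*d,77])[0].round(1))
asc(t,205,80,260,80); print(proj(t,(715,265,20)))
v=c[...,2];p=proj(t,(715,265,8))[0].astype(int);print("cap dark px",int((v[p[1]-20:p[1]+20,p[0]-20:p[0]+20]<60).sum()))
E
```

```text
tool_rot: [-179.8, -0.0, 45.3]
eef_pos: [598.1, 182.2, 190.6]
tool_rot: [-179.9, 0.0, 45.3]
wrist_force: [-0.7, 0.0, 0.7]
292 173 172 173 170 158 133  92  61  56  60  61  60  60  63  64  63  62  61  62  61  63  58  49  31  27
293 173 172 171 163 141 106  68  46  51  61  62  62  62  62  62  62  64  61  62  63  61  60  48  33  22
294 171 171 166 155   R 100  68  44  50  61  61  62  63  62  61  61  64  62  63  60  63  60  53  36  22
295 171 161 147   R   R   R   R  52  47  61  60  63  61  63  59  63  61  63  59  61  63  61  51  33  22
296 167 146 118   R   R   R   R   R  46  58  63  63  61  62  63  64  61  63  63  61  61  59  55  41  26
297 155 123  90  97   R   R   R   R  41  56  61  61  62  60  61  62  64  63  62  62  62  61  54  42  27
298 137  88  59  69  94 100  78  43  39  55  59  62  61  61  60  63  63  61  63  63  62  61  51  41  25
299 124  74  47  51  79  90  71  44  41  54  61  60  62  63  59  63  62  62  62  63  61  61  54  42  27
300 115  73  48  45  67  90  87  66  51  56  60  61  62  63  64  60  62  63  61  62  61  62  56  42  27
301 101  65  50  37  44  71  88  83  66  5
[... 288 characters left out ...]
2  27  24  25  28  40  50  59  61  61  62  61  63  61  61  63  61  61  62  60  47  32
305  77  61  42  31  27  24  22  24  32  47  59  62  62  63  61  63  63  63  64  61  63  60  60  48  31
306  75  58  43  30  25  23  24  23  33  48  58  62  63  63  59  62  61  61  62  62  64  62  58  49  33
307  71  43  34  30  24  21  26  23  29  47  58  62  63  62  62  64  63  61  61  63  61  61  61  50  34
pred tip px if set, z 61/77: [array([132.4, 297.7]), array([129.7, 297.7])] mid r18 z77 [132.4 300.2]
pred tip px if set, z 61/77: [array([132.4, 297.9]), array([129.7, 297.9])] mid r18 z77 [132.2 300.5]
         1         2         3         4         5         
[[170.8609 192.1962]]
cap dark px 1196
```

```bash
python3 -c "
from rig import hand_in
print(hand_in())"
```

```text
the job is handed in; nothing more can be done
None
```

I handed the job in at about 105 s of simulated time, but no verdict came back. The shut cassette, with all four filters loaded, lies opal side up in the seat; the cap is on the bench and the pointer is at the red tab to within about 2 mm. The cover fell open during the first flip attempt and was shut again before the flip that worked, and the final checks were numeric only because the picture limit was used up.

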